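Find and mark the balance point of a mobile's arm

ROBOT

A 6-joint arm with a two-finger parallel gripper is mounted at the origin on the work surface. World frame = base frame: x ahead of the robot, y to its left, z up, the work surface at z = 0. Lengths are in mm, angles in rad, forces in N, time in s.
With the tool pointing down it reaches from about 300 to 875 mm from the base axis. Payload 6.4 kg.
Tool frame: the origin (TCP) lies where the fingers leave the gripper's body, on its centre line; the fingertips stand r.tip_reach ahead of it and the grasp point (between the pads) lies 54 mm ahead of it (r.tip_reach is the distance from the TCP to the fingertips, in mm); z points along the fingers, y is the line along which they close (so a half turn about z gives the same grasp; the last joint's range is limited). The gripper opens to 85 mm and grips with 20 to 120 N. Pads are 22 mm wide; open, the fingers measure 114 mm over their backs; the gripper's body (76 mm by 85 mm) begins 54 mm behind the grasp point. The pads swing forward as they close: fully open they stand 13 mm farther back than shut.
Start: joints at [0.949, 0.181, 1.607, -0, 1.354, -0.206], TCP at [232.246, 526.026, 303.888] pointing down, gripper open.
Joint ranges: [-2.99, 2.99], [-0.89, 2.07], [0.3, 2.58], [-1.14, 4.28], [0, 2.63], [-3.12, 3.12]. Speed limits (rad/s): [2.57, 2.57, 3.01, 3.14, 3.14, 3.14].

INTERFACE

Orientations are given as a rotation vector (axis times angle).
In Python, from station import r, imaging gives the robot as it stands. The module is installed in compiled form; this text tells all that it offers.
- The arm moves only by the tool carry_out, never from a script. Its argument "motion" is a list of rows, each a list of 3 entries, a list of its own where there are three numbers: the closure in counts, from 0 (fully open) to 255 (shut), then the shift along the tool's x, y, z in m, then the turn, a rotation vector about the tool's x, y, z in degrees. A call has 1 to 10 rows; each row is the pose to reach, as a shift and turn from the pose commanded when the call began, along the tool's axes at that moment; what a row does not reach only later rows make up. A row lasts 1/12 s, in which the tool goes at most 41.7 mm and 7.16 degrees, less where a joint would pass 70% of its speed; a pose out of reach is approached as far as the arm can. A call with a gripper value outside its range is refused whole. The fingers move at their own pace and stop on an object; "newtons" is the grip in N (left out, the last holds). Time passes only in rows, so rows that repeat a pose let the fingers close. It gives the time, the measured TCP pose, the force, the opening and the grip force at its end, in the units of the state.
- r.state(): the state, without advancing time (a new reading comes with each control period).
- imaging.read_camera(name): name is "side" or "top" or "wrist"; returns a dict with "pixels" (384x512x3 uint8, blue, green, red), "camera_matrix" (3x3 intrinsics, pixels), "xyz" and "rotation" of the camera in the world. Camera axes: x right, y down, z forward; pixel columns grow to the right and rows downward; lengths in mm; the calibration is good to about 2 mm. A picture is of the moment at which its call begins. There is no depth.
- r.close_job(): hands the job in; it is judged then, once.
The state is a dict: "clock": time; "joint_positions": joint angles; "joint_velocities": joint speeds; "tau": joint torques, N m; "tool_pos": TCP position; "eef_rot": TCP orientation; "force": force on the tool from outside, world axes, zero at the start; "torque": the same for the moment, N m; "finger_gap": opening from 0.0 (shut) to 1.0 (fully open); "grip_force": force on a finger pad.
Only numpy, scipy, OpenCV 4.12 (cv2) and the standard library are available. Lean on these libraries where they do the work, as an engineer would, in place of code of your own. Each camera call takes 0.05 s, during which the arm holds its last target. There are 200 camera calls.

TASK

We are building a hanging mobile. First load every float in the grey bin onto the arm that lies on the wooden stand, red floats standing in its red tray and blue ones in its blue tray; then slide the arm straight along the stand, out over the brass fulcrum edge, a little at a time, until it just tips over by itself with nothing touching it, and while it is tipped set the yellow rider astride its plain middle lath right over the edge. Finally draw the arm back only just far enough that it drops level again by itself, the rider still over the edge and the floats still in their trays, and leave the other things on the table alone.

Things in the scene. Friction and masses are not known exactly. Their poses are not given: they have to be found in the camera images.
- edge (a point): middle of the stand's fulcrum edge, the end of its 12 mm wide flush brass strip, at the top of its platform, 45 mm above the table. x points level out over the edge (the way the arm is slid), z up. The platform, flat and 120 mm wide, runs 320 mm back from the edge (towards -x); two dark inlaid lines, flush with it, run along it 92 mm apart
- stand: the wooden balancing stand, fixed; origin on the table under the edge, axes as the edge. Beyond the edge a lower catch board, 18 mm below the platform, runs 185 mm further (+x) and stops the arm's blue end once it tips, at a tilt of about 0.1 to 0.16 rad
- bar_mid (a point): the mobile's arm, a loose wooden bar 304 mm long, lying along the platform, blue tray leading, its flat underside on the platform. Point: middle of the top of its plain middle lath (96 mm long in x, 30 wide, 18 tall), 18 mm above the underside; x along the arm towards the blue tray, the stand's x; z normal to the top
- blue_tray (a point): blue tray at the leading end of the arm: centre of its inner floor, axes as the arm, 97 mm ahead of bar_mid and 12 mm lower. Inside 90 mm (x) by 68 mm (y), floor 6 mm thick, rim 8 mm high and 4 mm thick. Holds two floats one behind the other, about x = +22 and x = -22 mm
- red_tray (a point): red tray at the trailing end of the arm, same size; centre of its inner floor, 97 mm behind bar_mid
- handle (a point): upright wooden post at the trailing end of the arm, behind the red tray: 12 mm (x) by 30 mm (y), rising 46 mm above the arm's underside; the point is the middle of its top, 152 mm behind bar_mid. To push the arm forward (against its rear face) or to pinch across its 30 mm width and pull
- red1 (a point): red float: loose block, base 60 (its x) x 36 (its y) x 18 mm tall, with an upright grip tab in the middle 14 (x) x 28 (y) x 34 mm tall; 52 mm tall in all, about 80 g. Stands in one compartment of the bin, or is absent. Point: centre, 26 mm above its underside, z up. Goes upright in the red tray, its x across the arm (two fit)
- red2 (a point): red float: loose block, base 60 (its x) x 36 (its y) x 18 mm tall, with an upright grip tab in the middle 14 (x) x 28 (y) x 34 mm tall; 52 mm tall in all, about 80 g. Stands in one compartment of the bin, or is absent. Point: centre, 26 mm above its underside, z up. Goes upright in the red tray, its x across the arm (two fit)
- blue1 (a point): blue float: loose block, base 60 (its x) x 36 (its y) x 18 mm tall, with an upright grip tab in the middle 14 (x) x 28 (y) x 34 mm tall; 52 mm tall in all, about 80 g. Stands in one compartment of the bin, or is absent. Point: centre, 26 mm above its underside, z up. Goes upright in the blue tray, its x across the arm (two fit)
- blue2 (a point): blue float: loose block, base 60 (its x) x 36 (its y) x 18 mm tall, with an upright grip tab in the middle 14 (x) x 28 (y) x 34 mm tall; 52 mm tall in all, about 80 g. Stands in one compartment of the bin, or is absent. Point: centre, 26 mm above its underside, z up. Goes upright in the blue tray, its x across the arm (two fit)
- bin: grey bin, fixed, 86 (x) x 249 (y) x 24 mm high, floor 5 mm, walls 5 mm, four compartments in a row along its y, 61 mm apart, inside about 76 x 56 mm; origin at the centre of its underside
- rider (a point): yellow rider, the balance mark: loose, 50 g, standing on two legs on the table. Saddle 36 mm (its x) by 62 mm (its y), 22 mm tall, with a notch below, 38 mm wide (y) and 12 deep, that fits astride the lath; upright grip tab on top 24 (x) x 14 (y) x 30 mm tall; 52 mm in all. Point: centre, 26 mm above its feet, z up
- notch (a point): middle of the roof of the rider's notch, 14 mm below the rider's centre; rests on the top of the lath when the rider is seated
- bar: the whole arm, about 0.3 kg; origin 18 mm below bar_mid, same axes. Its balance point depends on the floats and their unknown weights but always lies on the lath, within 35 mm of bar_mid; the arm tips blue end down once that point has passed the edge and nothing holds it, and does not slide by itself
- rider_b: the whole rider; origin 26 mm below its centre
- mug: blue mug, a loose bystander to be left alone
- jar: grey jar, a loose bystander to be left alone
- paint: red paint bottle, a loose bystander to be left alone
- green: green bottle, a loose bystander to be left alone
- brush1: paint brush, a loose bystander to be left alone
- brush2: palette spatula, a loose bystander to be left alone
- tape: roll of tape, a loose bystander to be left alone
There are look-alikes about, which are no part of the job. What is shaped like the part that bears red2 but white is not meant. What is shaped like the part that bears blue2 but pink is not meant.

How it is judged:
By the outcome, as a careful person would: the job done as asked, in the order asked, and still so for the second after the job is handed in, with the robot touching nothing.
Of red1_b, red2_b, blue1_b, blue2_b only 3 to 4 are there at a start; the rules pass over those that are not, and their reading is None.
At some moment in a run one of rider_b may be knocked a few centimetres aside while the robot is not near it.
It also fails if it takes over 208 s, if anything falls off the work surface, if the arm or the gripper's body presses on something with over 40 N, if the wrist force passes 120 N, or if a joint passes its speed limit or range.

## Working session

There is one attempt and no reset: what is moved stays moved. The work goes in short steps, Python scripts to look and compute and a tool call to move; the robot and the scene stay as the last step left them, time stands still between calls to the robot, and variables do not carry over. Pictures are saved under pics/ and viewed, at most 14 in all, crops included, and the job is handed in when it is done.

Besides the shell and the picture viewer there is one more tool, called after "Emit:" as a command line: name --argument value ..., lists and objects as JSON in quotes. carry_out: Moves the arm, as the interface text tells. Its arguments: {"type":"object","properties":{"motion":{"type":"array"},"newtons":{"type":"number"}},"required":["motion"]}

```bash
mkdir -p pics
python3 - <<'E'
from station import r, imaging
import cv2,numpy as np
s=r.state(); print({k:np.round(v,3).tolist() for k,v in s.items()}, r.tip_reach)
for n in ("top","side"):
    c=imaging.read_camera(n); print(n,c["camera_matrix"],c["xyz"],c["rotation"])
    cv2.imwrite(f"pics/{n}0.png",cv2.resize(c["pixels"],(800,600),interpolation=cv2.INTER_CUBIC))
E
```

```text
{'clock': 0.0, 'joint_positions': [0.949, 0.182, 1.608, 0.0, 1.354, -0.206], 'joint_velocities': [0.001, 0.001, -0.001, 0.001, -0.0, 0.001], 'tau': [-0.002, -44.487, -35.134, -0.0, 0.009, 0.0], 'tool_pos': [231.974, 525.67, 302.994], 'eef_rot': [-0.648, -3.073, 0.003], 'force': [0.236, -0.377, 0.331], 'torque': [0.007, -0.021, 0.019], 'grip_force': 0.0, 'finger_gap': 1.0} 72.6
top [[469.19216704   0.         249.77026007]
 [  0.         469.19216704 185.2472867 ]
 [  0.           0.           1.        ]] [ 456.48118141   38.20449701 1711.79512722] [-2.17362324  2.18478735 -0.07048465]
side [[465.96650922   0.         257.17565881]
 [  0.         465.96650922 190.75751076]
 [  0.           0.           1.        ]] [  36.55574453 -721.30258329 1178.72805749] [-2.33243857  0.77657158 -0.28912294]
```

View pics/top0.png

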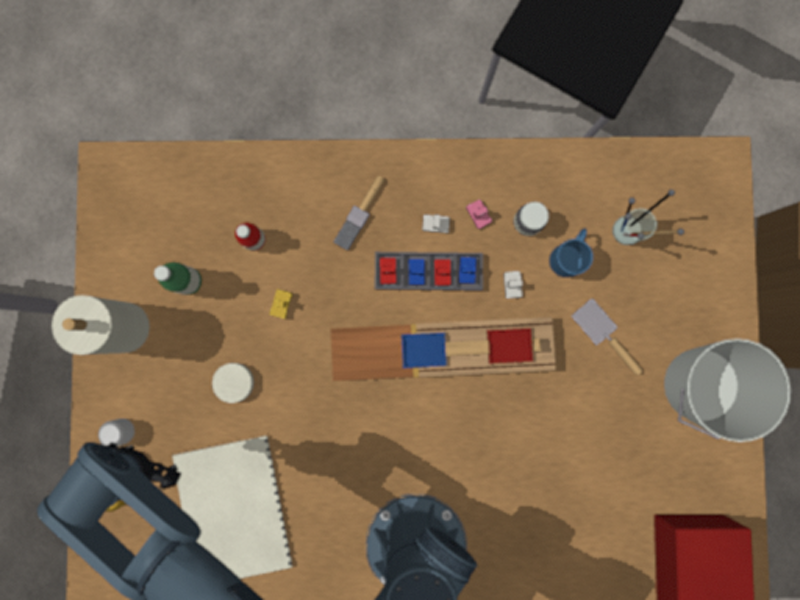

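View pics/side0.png

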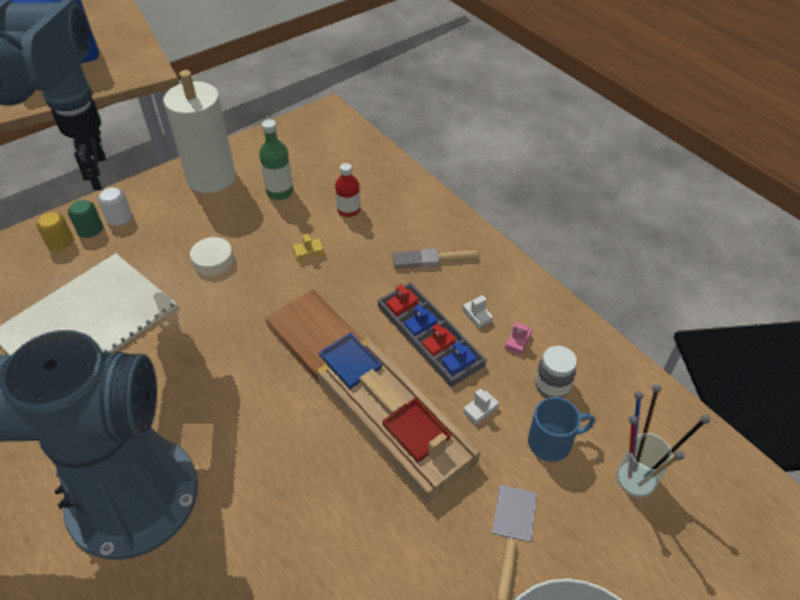

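```bash
cat > h.py <<'E'
from station import r, imaging
import cv2,numpy as np
from scipy.spatial.transform import Rotation as R
def ray(c,u,v,z,s=1.0,o=(0,0)):
    """pixel in picture (scale s, crop origin o) -> world point at height z"""
    u=o[0]+(u+.5)/s-.5; v=o[1]+(v+.5)/s-.5
    d=R.from_rotvec(c["rotation"]).apply(np.linalg.solve(c["camera_matrix"],[u,v,1]))
    return (np.array(c["xyz"])+d*(z-c["xyz"][2])/d[2])
def proj(c,p):
    q=R.from_rotvec(c["rotation"]).inv().apply(np.array(p,float)-c["xyz"]); q=c["camera_matrix"]@q
    return q[:2]/q[2]
def go(p,yaw,rt=None):
    """shift (mm) and turn (deg) in tool axes from measured pose; yaw = angle of tool y in world, tool down"""
    s=r.state(); R0=R.from_rotvec(s["eef_rot"])
    y=np.array([np.cos(yaw),np.sin(yaw),0]); z=np.array([0,0,-1.]); x=np.cross(y,z)
    Rt=R.from_matrix(np.c_[x,y,z]) if rt is None else rt
    return np.round(R0.inv().apply(np.array(p)-s["tool_pos"]),1),np.round(np.degrees((R0.inv()*Rt).as_rotvec()),2)
E
python3 - <<'E'
from h import *
c=imaging.read_camera("top"); S=800/512
for n,u,v,z in [("edge+",413,325,45),("edge-",413,377,45),("platback+",561,319,45),("platback-",562,370,45),("catchL+",332,329,27),("catchL-",333,381,27),
 ("handle",545,344,91),("binTL",376,254,24),("binBR",484,290,24),("r1",388,266,57),("b1",417,268,57),("r2",443,267,57),("b2",467,265,57),("rider",284,299,52)]:
    print(n,np.round(ray(c,u,v,z,S)[:2],0))
print(go([450,0,330],0))
E
```

```text
edge+ [499.   3.]
edge- [382.   4.]
platback+ [ 511. -333.]
platback- [ 396. -333.]
catchL+ [492. 189.]
catchL- [373. 186.]
handle [ 455. -286.]
binTL [665.  87.]
binBR [ 580. -162.]
r1 [633.  59.]
b1 [628.  -7.]
r2 [630. -66.]
b2 [ 634. -120.]
rider [560. 296.]
(array([-411.7, -392.9,  -26.4]), array([-8.000e-02,  3.000e-02,  6.618e+01]))
```

Emit:
carry_out --motion '[[0,[-0.285,-0.272,-0.03],[0,0,66.2]],[0,[-0.285,-0.272,-0.03],[0,0,66.2]],[0,[-0.285,-0.272,-0.03],[0,0,66.2]],[0,[-0.285,-0.272,-0.03],[0,0,66.2]],[0,[-0.285,-0.272,-0.03],[0,0,66.2]],[0,[-0.285,-0.272,-0.03],[0,0,66.2]],[0,[-0.285,-0.272,-0.03],[0,0,66.2]],[0,[-0.285,-0.272,-0.03],[0,0,66.2]],[0,[-0.285,-0.272,-0.03],[0,0,66.2]],[0,[-0.285,-0.272,-0.03],[0,0,66.2]]]'

```text
clock: 0.98
tool_pos: [384.2, 158.6, 334.3]
eef_rot: [2.231, 2.21, 0.0]
force: [0.0, 0.7, 0.6]
finger_gap: 1.001
grip_force: 0.0
```

Run:
```python
from h import *
print(go([560,-40,360],0)); c=imaging.read_camera("wrist"); 
Rt=R.from_rotvec(r.state()["eef_rot"]); print(c["xyz"],Rt.inv().apply(c["xyz"]-r.state()["tool_pos"]),(Rt.inv()*R.from_rotvec(c["rotation"])).as_rotvec(),c["camera_matrix"])
```

```text
(array([-197. ,  177.8,  -25.2]), array([ 0.08,  0.07, -0.55]))
[383.64240243 241.40140796 403.74107457] [ 83.81467535  -2.10982028 -69.42727843] [-0.25420522 -0.25686309  1.55552295] [[329.11261709   0.         254.60851786]
 [  0.         329.11261709 191.625279  ]
 [  0.           0.           1.        ]]
```

Emit:
carry_out --motion '[[0,[-0.038,0.027,-0.013],[0,0,-0.55]],[0,[-0.075,0.054,-0.026],[0,0,-0.55]],[0,[-0.113,0.081,-0.04],[0,0,-0.55]],[0,[-0.151,0.108,-0.053],[0,0,-0.55]],[0,[-0.189,0.136,-0.066],[0,0,-0.55]],[0,[-0.189,0.136,-0.066],[0,0,-0.55]],[0,[-0.189,0.136,-0.066],[0,0,-0.55]]]'

```text
clock: 1.62
tool_pos: [521.9, -31.7, 401.2]
eef_rot: [2.214, 2.224, 0.001]
force: [-0.4, 1.1, 0.1]
finger_gap: 1.0
grip_force: 0.0
```

Run:
```python
from h import *
import pickle
s=r.state(); print(s["tool_pos"],s["eef_rot"])
c=imaging.read_camera("wrist"); pickle.dump(c,open("w1.pkl","wb"))
cv2.imwrite("pics/w1.png",cv2.resize(c["pixels"],(800,600),interpolation=cv2.INTER_CUBIC))
```

```text
[521.8541098  -31.73631617 401.1716769 ] [2.21358739e+00 2.22382339e+00 5.27354649e-04]
```

View pics/w1.png

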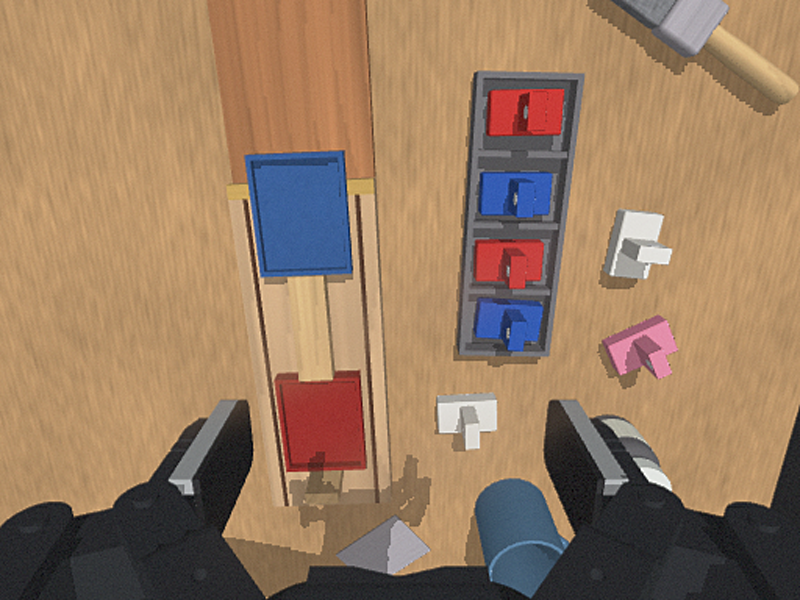

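Run:
```python
from h import *
import pickle
c=pickle.load(open("w1.pkl","rb")); S=800/512
for n,u,v,z in [("r1b",526,112,23),("r1t",547,110,57),("b1b",516,194,23),("b1t",526,196,57),("r2b",509,261,23),("r2t",515,268,57),("b2b",510,322,23),("b2t",516,329,57),
 ("bin",477,72,24),("bin",584,74,24),("bin",550,356,24),("bin",459,354,24),
 ("edgeL",228,186,45),("edgeR",373,179,45),("backL",274,507,45),("backR",392,502,45),
 ("bt",246,154,59),("bt",345,150,59),("bt",352,274,59),("bt",260,279,59),("rt",276,376,59),("rt",360,370,59),("rt",366,467,59),("rt",287,472,59),("lath",288,278,63),("lath",326,276,63),("lath",335,379,63),("lath",301,382,63)]:
    print(n,np.round(ray(c,u,v,z,S)[:2],1))
```

```text
r1b [625.5  60.9]
r1t [633.3  61.7]
b1b [622.6  -5.3]
b1t [622.9  -2.6]
r2b [621.  -64.7]
r2t [618.8 -61.9]
b2b [ 626.3 -123.3]
b2t [ 623.9 -116.6]
bin [583.7  90.6]
bin [669.2  89.6]
bin [ 666.9 -157.6]
bin [ 580.  -155.8]
edgeL [383.    2.8]
edgeR [500.8   8.9]
backL [ 397.  -316.8]
backR [ 516.5 -310.2]
bt [403.8  28.7]
bt [480.1  32. ]
bt [483.1 -67.1]
bt [406.4 -71.7]
rt [ 413.2 -161.7]
rt [ 488.1 -155.5]
rt [ 491.9 -257.8]
rt [ 416.4 -263.7]
lath [430.6 -69.6]
lath [462.  -67.7]
lath [ 466.2 -162.4]
lath [ 436.  -165.5]
```

Emit:
carry_out --motion '[[0,[0.013,0.015,0.034],[0,0,0]],[120,[0.026,0.03,0.069],[0,0,0]],[120,[0.04,0.045,0.103],[0,0,0]],[120,[0.053,0.06,0.138],[0,0,0]],[120,[0.066,0.074,0.172],[0,0,0]],[120,[0.08,0.09,0.206],[0,0,0]],[120,[0.092,0.104,0.24],[0,0,0]],[120,[0.092,0.104,0.27],[0,0,0]],[120,[0.092,0.104,0.29],[0,0,0]],[120,[0.092,0.104,0.298],[0,0,0]]]' --newtons 40

```text
clock: 2.5
tool_pos: [618.6, 67.8, 97.2]
eef_rot: [-2.205, -2.229, 0.008]
force: [-0.5, 0.1, -0.5]
finger_gap: 0.528
grip_force: 0.0
```

Run:
```python
from h import *
print(go([626,61,101],0))
c=imaging.read_camera("wrist"); 
cv2.imwrite("pics/w2.png",cv2.resize(c["pixels"][150:],(800,366),interpolation=cv2.INTER_CUBIC))
```

```text
(array([-6.9,  7.3, -3.9]), array([-0.46, -0.05,  0.63]))
```

View pics/w2.png

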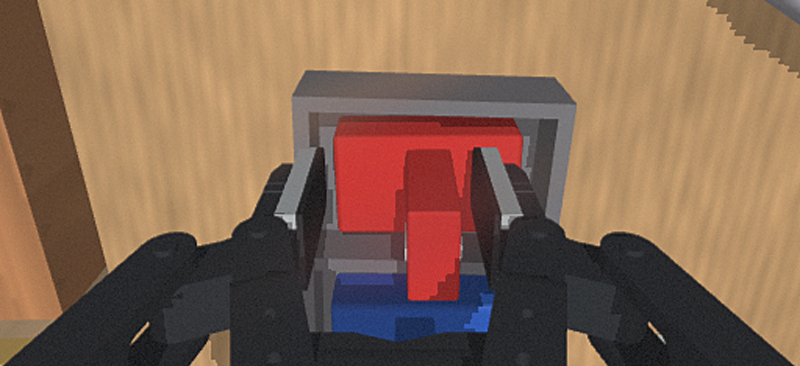

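Run:
```python
from h import *
print(r.state()["tool_pos"],r.state()["joint_velocities"],go([626,61,101],0))
```

```text
[618.88824226  67.36905361  97.54037252] [-0.00870104 -0.05396958 -0.02432103 -0.00258908  0.04694948 -0.00224315] (array([-6.4,  7. , -3.5]), array([-0.43, -0.05,  0.6 ]))
```

Emit:
carry_out --motion '[[120,[0,0,0],[0,0,0]],[120,[0,0,0],[0,0,0]],[120,[0,0,0],[0,0,0]],[120,[0,0,0],[0,0,0]]]'

```text
clock: 2.88
tool_pos: [623.3, 65.8, 104.0]
eef_rot: [2.21, 2.23, 0.004]
force: [0.3, -0.2, -0.1]
finger_gap: 0.533
grip_force: 0.0
```

Emit:
carry_out --motion '[[120,[-0.004,0.002,0.003],[0,0,0]],[120,[-0.004,0.002,0.003],[0,0,0]],[120,[-0.004,0.002,0.003],[0,0,0]],[255,[-0.004,0.002,0.003],[0,0,0]],[255,[-0.004,0.002,0.003],[0,0,0]],[255,[-0.004,0.002,0.003],[0,0,0]],[255,[-0.004,0.002,0.003],[0,0,0]],[255,[-0.004,0.002,0.003],[0,0,0]],[255,[-0.004,0.002,0.003],[0,0,0]],[255,[-0.004,0.002,0.003],[0,0,0]]]'

```text
clock: 3.72
tool_pos: [624.3, 62.0, 99.0]
eef_rot: [2.211, 2.232, 0.0]
force: [1.1, -0.3, 0.9]
finger_gap: 0.153
grip_force: 39.4
```

Emit:
carry_out --motion '[[255,[0,0,-0.04],[0,0,0]],[255,[0,0,-0.08],[0,0,0]],[255,[-0.036,-0.021,-0.085],[0,0,0]],[255,[-0.072,-0.042,-0.085],[0,0,-1]],[255,[-0.108,-0.063,-0.085],[0,0,-2]],[255,[-0.144,-0.084,-0.085],[0,0,-2.7]],[255,[-0.18,-0.105,-0.085],[0,0,-2.7]],[255,[-0.216,-0.126,-0.085],[0,0,-2.7]],[255,[-0.252,-0.147,-0.085],[0,0,-2.7]],[255,[-0.288,-0.168,-0.085],[0,0,-2.7]]]'

```text
clock: 4.55
tool_pos: [457.6, -228.4, 183.9]
eef_rot: [-2.158, -2.283, -0.0]
force: [0.6, -0.3, -0.8]
finger_gap: 0.154
grip_force: 41.6
```

Emit:
carry_out --motion '[[255,[-0.003,-0.003,0],[0,0,0]],[255,[-0.003,-0.003,0],[0,0,0]],[255,[-0.003,-0.003,0],[0,0,0]],[255,[-0.003,-0.003,0],[0,0,0]],[255,[-0.003,-0.003,0],[0,0,0]],[255,[-0.003,-0.003,0],[0,0,0]]]'

```text
clock: 5.05
tool_pos: [456.9, -229.1, 183.8]
eef_rot: [-2.155, -2.285, -0.0]
force: [-0.1, -0.0, -1.0]
finger_gap: 0.155
grip_force: 41.6
```

Run:
```python
from h import *
print(r.state()["tool_pos"],r.state()["joint_velocities"].round(3),go([453.4,-230.7,146],np.radians(2.7)))
c=imaging.read_camera("wrist")
cv2.imwrite("pics/w3.png",cv2.resize(c["pixels"],(800,600),interpolation=cv2.INTER_CUBIC))
```

```text
[ 456.86644335 -229.0548775   183.77656377] [-0.005 -0.001  0.    -0.    -0.001 -0.002] (array([-1.4, -3.6, 37.8]), array([-0.01, -0.02,  0.66]))
```

View pics/w3.png

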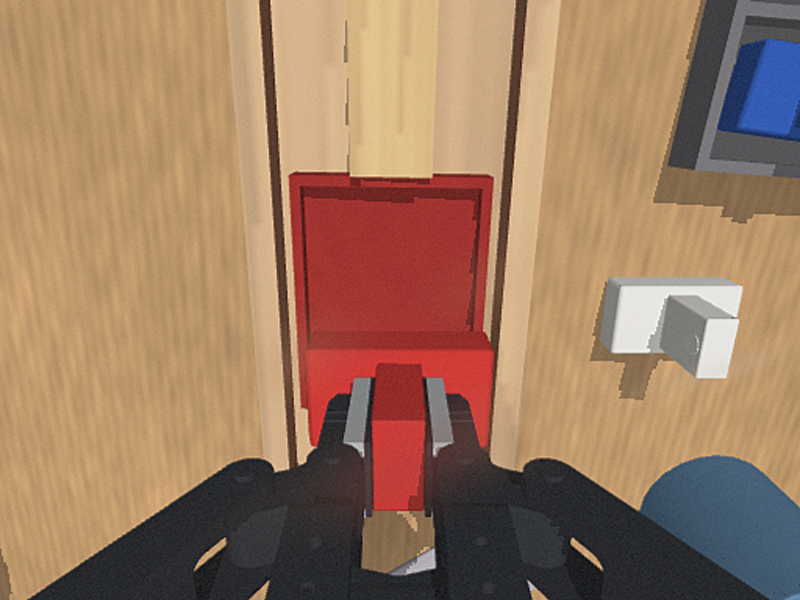

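Emit:
carry_out --motion '[[255,[-0.0015,-0.003,0.01],[0,0,0.6]],[255,[-0.0015,-0.003,0.02],[0,0,0.6]],[255,[-0.0015,-0.003,0.028],[0,0,0.6]],[255,[-0.0015,-0.003,0.034],[0,0,0.6]],[255,[-0.0015,-0.003,0.036],[0,0,0.6]],[255,[-0.0015,-0.003,0.037],[0,0,0.6]],[255,[-0.0015,-0.003,0.0375],[0,0,0.6]],[255,[-0.0015,-0.003,0.038],[0,0,0.6]],[255,[-0.0015,-0.003,0.038],[0,0,0.6]]]'

```text
clock: 5.85
tool_pos: [453.5, -232.2, 146.2]
eef_rot: [2.17, 2.271, 0.0]
force: [-0.1, 1.0, -1.2]
finger_gap: 0.155
grip_force: 41.6
```

Emit:
carry_out --motion '[[255,[0,0,0.001],[0,0,0]],[120,[0,0,0.001],[0,0,0]],[120,[0,0,0.001],[0,0,0]],[120,[0,0,0.001],[0,0,0]],[120,[0,0,-0.02],[0,0,0]],[120,[0,0,-0.05],[0,0,0]],[120,[0.025,0.027,-0.06],[0,0,1]],[120,[0.05,0.054,-0.06],[0,0,2]],[120,[0.075,0.081,-0.06],[0,0,2.7]],[120,[0.1,0.108,-0.06],[0,0,2.7]]]'

```text
clock: 6.68
tool_pos: [557.8, -126.2, 206.7]
eef_rot: [2.224, 2.217, 0.001]
force: [-0.3, -1.0, -0.1]
finger_gap: 0.526
grip_force: 0.0
```

Emit:
carry_out --motion '[[120,[0.028,0.03,0.02],[0,0,0]],[120,[0.064,0.063,0.04],[0,0,0]],[120,[0.064,0.063,0.06],[0,0,0]],[120,[0.064,0.063,0.07],[0,0,0]],[120,[0.064,0.063,0.07],[0,0,0]],[120,[0.064,0.063,0.07],[0,0,0]],[120,[0.064,0.063,0.07],[0,0,0]],[120,[0.064,0.063,0.07],[0,0,0]]]'

```text
clock: 7.35
tool_pos: [620.1, -64.7, 137.7]
eef_rot: [2.223, 2.217, 0.002]
force: [0.5, -0.7, 0.4]
finger_gap: 0.524
grip_force: 0.0
```

Run:
```python
from h import *
import pickle
print(r.state()["tool_pos"],go([620,-63.5,99.5],-np.radians(0)))
c=imaging.read_camera("wrist"); pickle.dump(c,open("w4.pkl","wb"))
cv2.imwrite("pics/w4.png",cv2.resize(c["pixels"],(800,600),interpolation=cv2.INTER_CUBIC))
```

```text
[620.12696922 -64.66954585 137.70133745] (array([ 1.2, -0.2, 38.2]), array([ 0.14,  0.05, -0.17]))
```

View pics/w4.png

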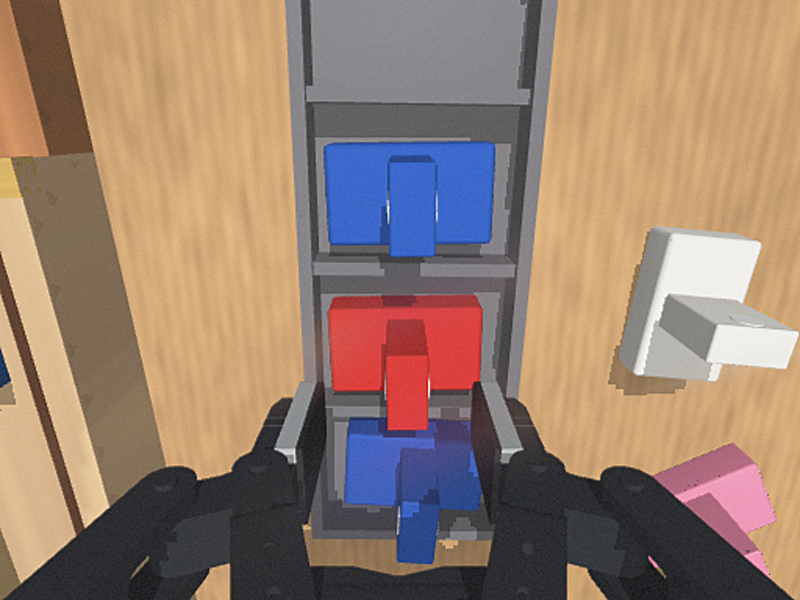

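Run:
```python
from h import *
import pickle
c=pickle.load(open("w4.pkl","rb")); S=800/512
for n,u,v,z in [("r2",408,389,57),("b1",412,209,57),("b2",418,532,57),("r2base",405,344,23),("b1base",410,193,23)]: print(n,ray(c,u,v,z,S).round(1))
```

```text
r2 [622.2 -63.9  57. ]
b1 [623.2  -5.1  57. ]
b2 [ 626.1 -122.4   57. ]
r2base [621.7 -62.8  23. ]
b1base [623.4  -4.7  23. ]
```

Emit:
carry_out --motion '[[120,[0.001,0.002,0.015],[0,0,0]],[120,[0.001,0.002,0.028],[0,0,0]],[120,[0.001,0.002,0.036],[0,0,0]],[120,[0.001,0.002,0.038],[0,0,0]],[120,[0.001,0.002,0.038],[0,0,0]],[255,[0.001,0.002,0.038],[0,0,0]],[255,[0.001,0.002,0.038],[0,0,0]],[255,[0.001,0.002,0.038],[0,0,0]],[255,[0.001,0.002,0.038],[0,0,0]],[255,[0.001,0.002,0.038],[0,0,0]]]'

```text
clock: 8.23
tool_pos: [622.3, -62.4, 98.7]
eef_rot: [2.222, 2.219, 0.001]
force: [0.8, -1.2, 3.2]
finger_gap: 0.16
grip_force: 39.8
```

Emit:
carry_out --motion '[[255,[0,0,-0.04],[0,0,0]],[255,[0,0,-0.08],[0,0,0]],[255,[-0.02,-0.028,-0.085],[0,0,-1]],[255,[-0.041,-0.057,-0.085],[0,0,-2]],[255,[-0.062,-0.085,-0.085],[0,0,-2.7]],[255,[-0.083,-0.113,-0.085],[0,0,-2.7]],[255,[-0.104,-0.141,-0.085],[0,0,-2.7]],[255,[-0.124,-0.17,-0.085],[0,0,-2.7]],[255,[-0.124,-0.17,-0.085],[0,0,-2.7]],[255,[-0.124,-0.17,-0.085],[0,0,-2.7]]]'

```text
clock: 9.07
tool_pos: [450.4, -187.0, 183.0]
eef_rot: [-2.174, -2.268, -0.0]
force: [0.3, 0.1, -0.1]
finger_gap: 0.155
grip_force: 41.4
```

Emit:
carry_out --motion '[[255,[0,0,0],[0,0,0]],[255,[0,0,0],[0,0,0]],[255,[0,0,0],[0,0,0]]]'

```text
clock: 9.32
tool_pos: [452.3, -185.5, 182.9]
eef_rot: [2.168, 2.273, 0.0]
force: [0.1, -0.6, -1.0]
finger_gap: 0.161
grip_force: 41.4
```

Run:
```python
from h import *
print(go([452.2,-187.5,146],np.radians(2.7)))
```

```text
(array([-2. , -0.2, 36.9]), array([0.02, 0.  , 0.01]))
```

Emit:
carry_out --motion '[[255,[-0.002,0,0.015],[0,0,0]],[255,[-0.002,0,0.028],[0,0,0]],[255,[-0.002,0,0.035],[0,0,0]],[255,[-0.002,0,0.037],[0,0,0]],[255,[-0.002,0,0.038],[0,0,0]],[255,[-0.002,0,0.038],[0,0,0]],[255,[-0.002,0,0.038],[0,0,0]],[120,[-0.002,0,0.038],[0,0,0]],[120,[-0.002,0,0.038],[0,0,0]],[120,[-0.002,0,0.038],[0,0,0]]]'

```text
clock: 10.15
tool_pos: [451.8, -188.2, 145.2]
eef_rot: [2.169, 2.271, 0.0]
force: [0.1, 0.2, -0.2]
finger_gap: 0.528
grip_force: 0.0
```

Emit:
carry_out --motion '[[120,[0,0,-0.02],[0,0,0]],[120,[0,0,-0.05],[0,0,0]],[120,[0.025,0.026,-0.06],[0,0,1]],[120,[0.05,0.052,-0.06],[0,0,2]],[120,[0.075,0.078,-0.06],[0,0,2.7]],[120,[0.1,0.104,-0.06],[0,0,2.7]],[120,[0.125,0.13,-0.05],[0,0,2.7]],[120,[0.15,0.156,-0.03],[0,0,2.7]],[120,[0.174,0.179,-0.01],[0,0,2.7]],[120,[0.174,0.179,0.01],[0,0,2.7]]]'

```text
clock: 10.98
tool_pos: [625.9, -1.8, 134.9]
eef_rot: [2.217, 2.222, 0.006]
force: [-0.6, -0.2, -0.1]
finger_gap: 0.532
grip_force: 0.0
```

Emit:
carry_out --motion '[[120,[0,0,0],[0,0,0]],[120,[0,0,0],[0,0,0]],[120,[0,0,0],[0,0,0]],[120,[0,0,0],[0,0,0]]]'

```text
clock: 11.32
tool_pos: [623.0, -7.1, 136.7]
eef_rot: [2.223, 2.217, 0.002]
force: [0.1, -1.1, -0.1]
finger_gap: 0.525
grip_force: 0.0
```

Run:
```python
from h import *
print(go([623.3,-5,99],0))
```

```text
(array([ 2.2,  0.2, 37.7]), array([ 0.14,  0.04, -0.15]))
```

Emit:
carry_out --motion '[[120,[0.002,0,0.015],[0,0,0]],[120,[0.002,0,0.028],[0,0,0]],[120,[0.002,0,0.036],[0,0,0]],[120,[0.002,0,0.0375],[0,0,0]],[120,[0.002,0,0.0375],[0,0,0]],[255,[0.002,0,0.0375],[0,0,0]],[255,[0.002,0,0.0375],[0,0,0]],[255,[0.002,0,0.0375],[0,0,0]],[255,[0.002,0,0.0375],[0,0,0]],[255,[0.002,0,0.0375],[0,0,0]]]'

```text
clock: 12.15
tool_pos: [623.1, -4.1, 98.2]
eef_rot: [2.222, 2.219, 0.001]
force: [1.0, -0.3, 3.1]
finger_gap: 0.157
grip_force: 39.7
```

Emit:
carry_out --motion '[[255,[0,0,-0.04],[0,0,0]],[255,[0,0,-0.08],[0,0,0]],[255,[0.001,-0.03,-0.085],[0,0,-1]],[255,[0.002,-0.06,-0.085],[0,0,-2]],[255,[0.003,-0.09,-0.085],[0,0,-2.7]],[255,[0.004,-0.12,-0.085],[0,0,-2.7]],[255,[0.006,-0.15,-0.085],[0,0,-2.7]],[255,[0.007,-0.181,-0.085],[0,0,-2.7]],[255,[0.007,-0.181,-0.085],[0,0,-2.7]],[255,[0.007,-0.181,-0.085],[0,0,-2.7]]]'

```text
clock: 12.98
tool_pos: [440.1, 3.5, 182.2]
eef_rot: [-2.17, -2.271, 0.0]
force: [0.6, 0.3, -0.8]
finger_gap: 0.16
grip_force: 41.4
```

Emit:
carry_out --motion '[[255,[0,0,0],[0,0,0]],[255,[0,0,0],[0,0,0]],[255,[0,0,0],[0,0,0]]]'

```text
clock: 13.23
tool_pos: [442.6, 2.9, 182.7]
eef_rot: [2.169, 2.271, 0.001]
force: [0.0, 0.0, -0.5]
finger_gap: 0.154
grip_force: 41.4
```

Run:
```python
from h import *
print(go([442.4,2.6,146],np.radians(2.7)))
```

```text
(array([-0.3, -0.3, 36.7]), array([ 0.05,  0.02, -0.07]))
```

Emit:
carry_out --motion '[[255,[0,0,0.015],[0,0,0]],[255,[0,0,0.028],[0,0,0]],[255,[0,0,0.035],[0,0,0]],[255,[0,0,0.037],[0,0,0]],[255,[0,0,0.0375],[0,0,0]],[255,[0,0,0.0375],[0,0,0]],[255,[0,0,0.0375],[0,0,0]],[120,[0,0,0.0375],[0,0,0]],[120,[0,0,0.0375],[0,0,0]],[120,[0,0,0.0375],[0,0,0]]]'

```text
clock: 14.07
tool_pos: [441.7, 3.1, 145.2]
eef_rot: [2.169, 2.271, 0.001]
force: [-0.2, -0.2, -0.4]
finger_gap: 0.529
grip_force: 0.0
```

Emit:
carry_out --motion '[[120,[0,0,-0.02],[0,0,0]],[120,[0,0,-0.05],[0,0,0]],[120,[-0.019,0.026,-0.06],[0,0,1]],[120,[-0.038,0.052,-0.06],[0,0,2]],[120,[-0.057,0.078,-0.06],[0,0,2.7]],[120,[-0.076,0.104,-0.06],[0,0,2.7]],[120,[-0.095,0.13,-0.05],[0,0,2.7]],[120,[-0.114,0.156,-0.03],[0,0,2.7]],[120,[-0.133,0.177,-0.01],[0,0,2.7]],[120,[-0.133,0.177,0.01],[0,0,2.7]]]'

```text
clock: 14.9
tool_pos: [628.3, -125.4, 134.9]
eef_rot: [2.221, 2.214, 0.003]
force: [-0.9, -0.4, 0.2]
finger_gap: 0.528
grip_force: 0.0
```

Emit:
carry_out --motion '[[120,[0,0,0],[0,0,0]],[120,[0,0,0],[0,0,0]],[120,[0,0,0],[0,0,0]],[120,[0,0,0],[0,0,0]]]'

```text
clock: 15.23
tool_pos: [624.8, -121.2, 136.8]
eef_rot: [2.221, 2.219, 0.001]
force: [-0.1, -0.4, 0.4]
finger_gap: 0.531
grip_force: 0.0
```

Run:
```python
from h import *
print(go([626,-122.5,99],0))
```

```text
(array([-1.2,  1.1, 37.8]), array([ 0.12,  0.05, -0.04]))
```

Emit:
carry_out --motion '[[120,[-0.001,0.001,0.015],[0,0,0]],[120,[-0.001,0.001,0.028],[0,0,0]],[120,[-0.001,0.001,0.036],[0,0,0]],[120,[-0.001,0.001,0.0375],[0,0,0]],[120,[-0.001,0.001,0.0375],[0,0,0]],[255,[-0.001,0.001,0.0375],[0,0,0]],[255,[-0.001,0.001,0.0375],[0,0,0]],[255,[-0.001,0.001,0.0375],[0,0,0]],[255,[-0.001,0.001,0.0375],[0,0,0]],[255,[-0.001,0.001,0.0375],[0,0,0]]]'

```text
clock: 16.07
tool_pos: [625.9, -122.7, 98.1]
eef_rot: [2.222, 2.219, 0.001]
force: [0.9, -0.1, 1.6]
finger_gap: 0.153
grip_force: 39.3
```

Emit:
carry_out --motion '[[255,[0,0,-0.04],[0,0,0]],[255,[0,0,-0.08],[0,0,0]],[255,[0.013,-0.03,-0.085],[0,0,-1]],[255,[0.026,-0.06,-0.085],[0,0,-2]],[255,[0.04,-0.09,-0.085],[0,0,-2.7]],[255,[0.054,-0.12,-0.085],[0,0,-2.7]],[255,[0.068,-0.15,-0.085],[0,0,-2.7]],[255,[0.081,-0.1815,-0.085],[0,0,-2.7]],[255,[0.081,-0.1815,-0.085],[0,0,-2.7]],[255,[0.081,-0.1815,-0.085],[0,0,-2.7]]]'

```text
clock: 16.9
tool_pos: [442.4, -40.4, 182.2]
eef_rot: [-2.169, -2.272, 0.0]
force: [1.2, 0.1, -0.8]
finger_gap: 0.152
grip_force: 39.5
```

Emit:
carry_out --motion '[[255,[0,0,0],[0,0,0]],[255,[0,0,0],[0,0,0]],[255,[0,0,0],[0,0,0]]]'

```text
clock: 17.15
tool_pos: [445.2, -41.9, 182.8]
eef_rot: [2.17, 2.271, 0.001]
force: [0.1, -0.7, -0.7]
finger_gap: 0.16
grip_force: 39.5
```

Run:
```python
from h import *
print(go([444.5,-41,146],np.radians(2.7)))
```

```text
(array([ 1. , -0.7, 36.8]), array([ 0.06,  0.03, -0.1 ]))
```

Emit:
carry_out --motion '[[255,[0.001,-0.001,0.015],[0,0,0]],[255,[0.001,-0.001,0.028],[0,0,0]],[255,[0.001,-0.001,0.035],[0,0,0]],[255,[0.001,-0.001,0.037],[0,0,0]],[255,[0.001,-0.001,0.0375],[0,0,0]],[255,[0.001,-0.001,0.0375],[0,0,0]],[255,[0.001,-0.001,0.0375],[0,0,0]],[120,[0.001,-0.001,0.0375],[0,0,0]],[120,[0.001,-0.001,0.0375],[0,0,0]],[120,[0.001,-0.001,0.0375],[0,0,0]]]'

```text
clock: 17.98
tool_pos: [443.3, -40.5, 145.4]
eef_rot: [2.169, 2.271, 0.001]
force: [0.4, 0.3, 0.1]
finger_gap: 0.527
grip_force: 0.0
```

Emit:
carry_out --motion '[[120,[0,0,-0.03],[0,0,0]],[120,[0,0,-0.07],[0,0,0]],[120,[0,0,-0.11],[0,0,0]],[120,[-0.03,0,-0.14],[0,0,0]],[120,[-0.06,0,-0.16],[0,0,0]],[120,[-0.09,0,-0.18],[0,0,0]],[120,[-0.1,0,-0.18],[0,0,0]],[120,[-0.1,0,-0.18],[0,0,0]],[120,[-0.1,0,-0.18],[0,0,0]],[120,[-0.1,0,-0.18],[0,0,0]]]'

```text
clock: 18.82
tool_pos: [446.8, -139.0, 323.4]
eef_rot: [-2.167, -2.27, 0.0]
force: [-0.2, 0.4, 0.3]
finger_gap: 0.53
grip_force: 0.0
```

Run:
```python
from h import *
import pickle
c=imaging.read_camera("wrist"); pickle.dump(c,open("w5.pkl","wb"))
cv2.imwrite("pics/w5.png",cv2.resize(c["pixels"],(800,600),interpolation=cv2.INTER_CUBIC))
```

```text
(no output)
```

View pics/w5.png

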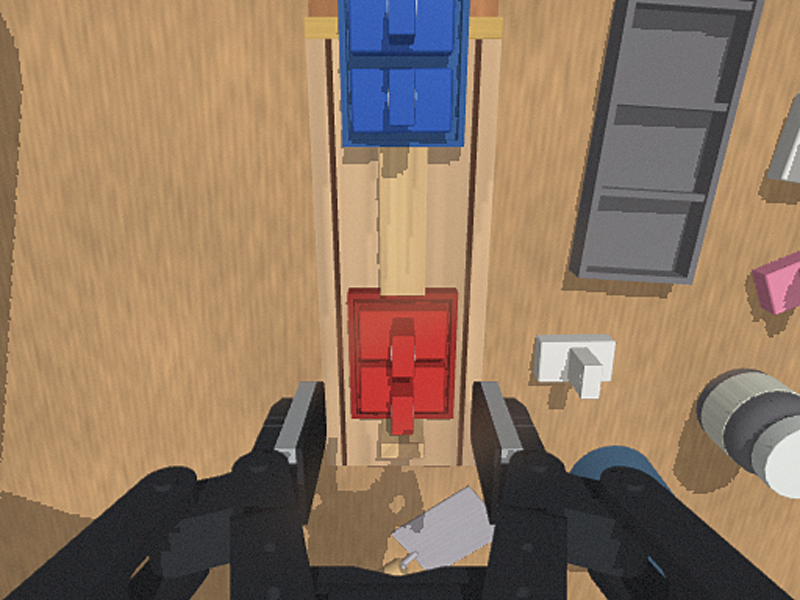

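Emit:
carry_out --motion '[[255,[-0.04,0.002,0],[0,0,0]],[255,[-0.08,0.002,0],[0,0,0]],[255,[-0.12,0.002,0.0],[0,0,0]],[255,[-0.16,0.002,0.03],[0,0,0]],[255,[-0.16,0.002,0.07],[0,0,0]],[255,[-0.16,0.002,0.11],[0,0,0]],[255,[-0.16,0.002,0.15],[0,0,0]],[255,[-0.16,0.002,0.18],[0,0,0]],[255,[-0.16,0.002,0.19],[0,0,0]],[255,[-0.16,0.002,0.19],[0,0,0]]]'

```text
clock: 19.7
tool_pos: [455.4, -297.2, 131.3]
eef_rot: [-2.163, -2.267, -0.001]
force: [-0.3, -0.2, 0.6]
finger_gap: -0.002
grip_force: 0.0
```

Emit:
carry_out --motion '[[255,[0,0,0.003],[0,0,0]],[255,[0,0,0.003],[0,0,0]],[255,[0,0,0.003],[0,0,0]],[255,[0,0,0.003],[0,0,0]]]'

```text
clock: 20.03
tool_pos: [457.9, -300.8, 134.0]
eef_rot: [2.167, 2.269, -0.0]
force: [0.0, -0.7, -0.6]
finger_gap: 0.0
grip_force: 0.0
```

Run:
```python
from h import *
import pickle
print(r.state()["tool_pos"],go([457,-299,128],np.radians(2.7)))
c=imaging.read_camera("wrist"); pickle.dump(c,open("w6.pkl","wb"))
cv2.imwrite("pics/w6.png",cv2.resize(c["pixels"],(800,600),interpolation=cv2.INTER_CUBIC))
```

```text
[ 457.87379441 -300.78928597  133.98838008] (array([ 1.8, -0.8,  6. ]), array([ 0.14,  0.16, -0.06]))
```

View pics/w6.png

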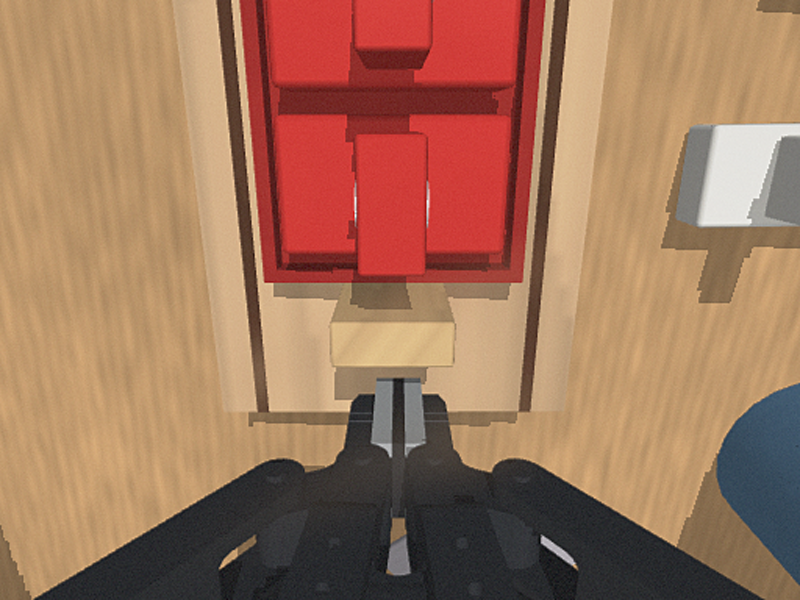

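```bash
cat >> h.py <<'E'
U=np.array([-0.047,0.9989]); EDGE=np.array([441.9,5.9])
E
python3 - <<'E'
from h import *
import pickle
c=pickle.load(open("w6.pkl","rb")); S=800/512
for n,u,v,z in [("hrear",393,366,91),("hfront",393,321,91),("tip",398,378,61),("lineLb",263,411,45),("lineLt",226,60,45),("lineRb",525,411,45),("lineRt",556,60,45),("rtL",265,283,59),("rtR",523,283,59),("backL",225,411,45),("backR",568,411,45)]:
    p=ray(c,u,v,z,S)[:2]; print(n,p.round(1),"along",((p-EDGE)@U).round(1), "lat",((p-EDGE)@np.array([U[1],-U[0]])).round(1))
E
```

```text
hrear [ 454.2 -273.3] along -279.5 lat -0.9
hfront [ 453.7 -261.7] along -267.8 lat -0.8
tip [ 456.3 -292.1] along -298.3 lat 0.4
lineLb [ 410.  -315.5] along -319.5 lat -47.0
lineLt [ 403.9 -203.3] along -207.2 lat -47.8
lineRb [ 501.9 -311.3] along -319.7 lat 45.0
lineRt [ 496.4 -199. ] along -207.2 lat 44.8
rtL [ 416.  -263.9] along -268.3 lat -38.6
rtR [ 491.5 -260.4] along -268.4 lat 37.1
backL [ 396.6 -316.1] along -319.5 lat -60.4
backR [ 517.  -310.6] along -319.7 lat 60.1
```

Emit:
carry_out --motion '[[255,[0.004,-0.0015,0.005],[0,0,0]],[255,[0.01,-0.0015,0.005],[0,0,0]],[255,[0.016,-0.0015,0.005],[0,0,0]],[255,[0.024,-0.0015,0.005],[0,0,0]],[255,[0.032,-0.0015,0.005],[0,0,0]],[255,[0.04,-0.0015,0.005],[0,0,0]],[255,[0.048,-0.0015,0.005],[0,0,0]],[255,[0.056,-0.0015,0.005],[0,0,0]],[255,[0.062,-0.0015,0.005],[0,0,0]],[255,[0.066,-0.0015,0.005],[0,0,0]]]'

```text
clock: 20.92
tool_pos: [452.4, -233.3, 127.0]
eef_rot: [2.169, 2.272, -0.0]
force: [0.2, -3.1, -0.7]
finger_gap: 0.003
grip_force: 1.4
```

Emit:
carry_out --motion '[[255,[0.005,0,0],[0,0,0]],[255,[0.01,0,0],[0,0,0]],[255,[0.016,0,0],[0,0,0]],[255,[0.022,0,0],[0,0,0]],[255,[0.027,0,0],[0,0,0]],[255,[0.031,0,0],[0,0,0]],[255,[0.034,0,0],[0,0,0]],[255,[0.034,0,0],[0,0,0]],[255,[0.026,0,0],[0,0,0]],[255,[0.026,0,0],[0,0,0]]]'

```text
clock: 21.75
tool_pos: [451.3, -209.0, 126.9]
eef_rot: [2.17, 2.272, 0.0]
force: [-0.3, -0.6, -0.3]
finger_gap: 0.003
grip_force: 0.0
```

Emit:
carry_out --motion '[[255,[0,0,0],[0,0,0]],[255,[0,0,0],[0,0,0]],[255,[0,0,0],[0,0,0]]]'

```text
clock: 22.0
tool_pos: [451.0, -208.2, 126.7]
eef_rot: [-2.17, -2.271, -0.0]
force: [0.7, 0.3, 0.1]
finger_gap: -0.003
grip_force: 0.0
```

Run:
```python
from h import *
import pickle
s=r.state(); print(s["tool_pos"],(s["tool_pos"][:2]-EDGE)@U)
c=imaging.read_camera("wrist"); pickle.dump(c,open("w7.pkl","wb"))
cv2.imwrite("pics/w7.png",cv2.resize(c["pixels"],(800,600),interpolation=cv2.INTER_CUBIC))
```

```text
[ 451.00371002 -208.16180564  126.73253959] -214.2542120199894
```

View pics/w7.png

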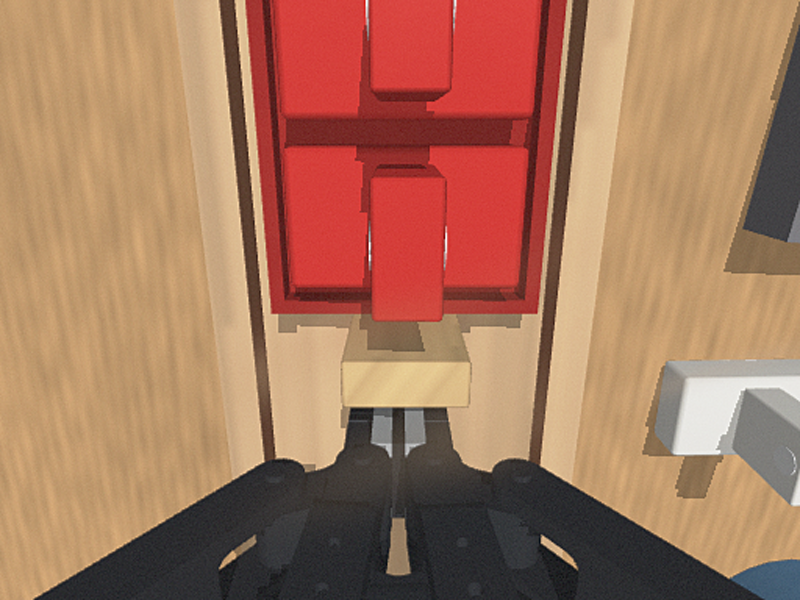

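```bash
cat >> h.py <<'E'
def feat():
    s=r.state(); c=imaging.read_camera("wrist"); p=c["pixels"].astype(int)
    m=(p[...,2]>90)&(p[...,1]<70)&(p[...,0]<70); m[:, :120]=0; m[:, 400:]=0
    m=cv2.morphologyEx(m.astype(np.uint8),cv2.MORPH_OPEN,np.ones((3,3)))
    w=m.sum(1); rows=np.where(w>100)[0]; b=rows.max(); cc=np.where(m[b-2])[0]
    print("TCPalong %.1f z %.1f F %s | red bottom row %d cols %d-%d width %d area %d"%((s["tool_pos"][:2]-EDGE)@U,s["tool_pos"][2],np.round(s["force"],1),b,cc.min(),cc.max(),cc.max()-cc.min(),m.sum()))
    return c
E
python3 - <<'E'
from h import *
import pickle
feat()
c=pickle.load(open("w7.pkl","rb")); S=800/512
for n,u,v,z in [("hrear",406,407,91),("rtL",271,313,59),("rtR",538,313,59),("lineL",266,430,45),("lineR",534,430,45)]:
    p=ray(c,u,v,z,S)[:2]; print(n,p.round(1),"along",((p-EDGE)@U).round(1), "lat",((p-EDGE)@np.array([U[1],-U[0]])).round(1))
E
```

```text
TCPalong -214.2 z 126.7 F [-0.1 -0.5 -0.6] | red bottom row 200 cols 162-353 width 191 area 33822
hrear [ 450.6 -187.4] along -193.5 lat -0.4
rtL [ 412.1 -177.7] along -182.0 lat -38.4
rtR [ 487.9 -174.2] along -182.0 lat 37.5
lineL [ 405.5 -225.5] along -229.4 lat -47.2
lineR [ 496.4 -221.3] along -229.5 lat 43.8
```

Emit:
carry_out --motion '[[255,[0.004,0,0],[0,0,0]],[255,[0.008,0,0],[0,0,0]],[255,[0.011,0,0],[0,0,0]],[255,[0.013,0,0],[0,0,0]],[255,[0.013,0,0],[0,0,0]],[255,[0.013,0,0],[0,0,0]],[255,[0.009,0,0],[0,0,0]],[255,[0.005,0,0],[0,0,0]],[255,[0.005,0,0],[0,0,0]],[255,[0.005,0,0],[0,0,0]]]'

```text
clock: 22.93
tool_pos: [450.9, -203.4, 126.8]
eef_rot: [-2.17, -2.271, -0.0]
force: [0.2, 0.0, -0.9]
finger_gap: 0.005
grip_force: 0.0
```

```bash
python3 -c "from h import *; feat()"
```

```text
TCPalong -209.5 z 126.8 F [ 0.2  0.  -0.9] | red bottom row 200 cols 174-343 width 169 area 33744
```

Emit:
carry_out --motion '[[255,[0.004,0,0],[0,0,0]],[255,[0.008,0,0],[0,0,0]],[255,[0.011,0,0],[0,0,0]],[255,[0.013,0,0],[0,0,0]],[255,[0.013,0,0],[0,0,0]],[255,[0.013,0,0],[0,0,0]],[255,[0.009,0,0],[0,0,0]],[255,[0.005,0,0],[0,0,0]],[255,[0.005,0,0],[0,0,0]],[255,[0.005,0,0],[0,0,0]]]'

```text
clock: 23.82
tool_pos: [450.6, -198.5, 126.8]
eef_rot: [-2.17, -2.271, -0.0]
force: [0.1, 0.2, -1.1]
finger_gap: 0.002
grip_force: 0.0
```

```bash
python3 -c "from h import *; feat()"
```

```text
TCPalong -204.6 z 126.8 F [ 0.1  0.2 -1.1] | red bottom row 200 cols 174-343 width 169 area 33832
```

Emit:
carry_out --motion '[[255,[0.004,0,0],[0,0,0]],[255,[0.008,0,0],[0,0,0]],[255,[0.01,0,0],[0,0,0]],[255,[0.012,0,0],[0,0,0]],[255,[0.012,0,0],[0,0,0]],[255,[0.012,0,0],[0,0,0]],[255,[0.008,0,0],[0,0,0]],[255,[0.004,0,0],[0,0,0]],[255,[0.004,0,0],[0,0,0]],[255,[0.004,0,0],[0,0,0]]]'

```text
clock: 24.7
tool_pos: [450.4, -194.4, 126.8]
eef_rot: [-2.17, -2.271, -0.0]
force: [0.1, -0.9, 0.7]
finger_gap: -0.0
grip_force: 0.0
```

```bash
python3 -c "from h import *; feat()"
```

```text
TCPalong -200.5 z 126.8 F [ 0.1 -0.9  0.7] | red bottom row 201 cols 162-344 width 182 area 33983
```

Emit:
carry_out --motion '[[255,[0.004,0,0],[0,0,0]],[255,[0.008,0,0],[0,0,0]],[255,[0.01,0,0],[0,0,0]],[255,[0.012,0,0],[0,0,0]],[255,[0.012,0,0],[0,0,0]],[255,[0.012,0,0],[0,0,0]],[255,[0.008,0,0],[0,0,0]],[255,[0.004,0,0],[0,0,0]],[255,[0.004,0,0],[0,0,0]],[255,[0.004,0,0],[0,0,0]]]'

```text
clock: 25.58
tool_pos: [450.2, -190.4, 126.8]
eef_rot: [-2.17, -2.271, -0.0]
force: [-0.2, -0.1, 0.3]
finger_gap: 0.002
grip_force: 0.0
```

```bash
python3 -c "from h import *; feat()"
```

```text
TCPalong -196.5 z 126.8 F [-0.2 -0.1  0.3] | red bottom row 201 cols 175-344 width 169 area 33863
```

Emit:
carry_out --motion '[[255,[0.004,0,0],[0,0,0]],[255,[0.008,0,0],[0,0,0]],[255,[0.01,0,0],[0,0,0]],[255,[0.011,0,0],[0,0,0]],[255,[0.011,0,0],[0,0,0]],[255,[0.011,0,0],[0,0,0]],[255,[0.007,0,0],[0,0,0]],[255,[0.003,0,0],[0,0,0]],[255,[0.003,0,0],[0,0,0]],[255,[0.003,0,0],[0,0,0]]]'

```text
clock: 26.47
tool_pos: [450.1, -187.3, 126.7]
eef_rot: [-2.17, -2.271, -0.0]
force: [0.3, -0.4, 0.3]
finger_gap: -0.001
grip_force: 0.0
```

```bash
python3 -c "from h import *; feat()"
```

```text
TCPalong -193.4 z 126.7 F [ 0.3 -0.4  0.3] | red bottom row 201 cols 176-345 width 169 area 34104
```

Emit:
carry_out --motion '[[255,[0.004,0,0],[0,0,0]],[255,[0.008,0,0],[0,0,0]],[255,[0.01,0,0],[0,0,0]],[255,[0.011,0,0],[0,0,0]],[255,[0.011,0,0],[0,0,0]],[255,[0.011,0,0],[0,0,0]],[255,[0.007,0,0],[0,0,0]],[255,[0.003,0,0],[0,0,0]],[255,[0.003,0,0],[0,0,0]],[255,[0.003,0,0],[0,0,0]]]'

```text
clock: 27.35
tool_pos: [449.9, -184.4, 126.7]
eef_rot: [-2.17, -2.271, -0.0]
force: [0.5, 0.8, 0.7]
finger_gap: -0.001
grip_force: 0.0
```

```bash
python3 -c "from h import *; feat()"
```

```text
TCPalong -190.4 z 126.7 F [0.5 0.8 0.7] | red bottom row 201 cols 177-345 width 168 area 33705
```

Emit:
carry_out --motion '[[255,[0.004,0,0],[0,0,0]],[255,[0.008,0,0],[0,0,0]],[255,[0.01,0,0],[0,0,0]],[255,[0.011,0,0],[0,0,0]],[255,[0.011,0,0],[0,0,0]],[255,[0.011,0,0],[0,0,0]],[255,[0.007,0,0],[0,0,0]],[255,[0.003,0,0],[0,0,0]],[255,[0.003,0,0],[0,0,0]],[255,[0.003,0,0],[0,0,0]]]'

```text
clock: 28.23
tool_pos: [449.8, -181.3, 126.7]
eef_rot: [-2.17, -2.271, -0.0]
force: [-0.1, -0.9, -1.7]
finger_gap: -0.003
grip_force: 0.0
```

```bash
python3 -c "from h import *; feat()"
```

```text
TCPalong -187.4 z 126.7 F [-0.1 -0.9 -1.7] | red bottom row 201 cols 177-347 width 170 area 33723
```

Emit:
carry_out --motion '[[255,[0.004,0,0],[0,0,0]],[255,[0.008,0,0],[0,0,0]],[255,[0.01,0,0],[0,0,0]],[255,[0.0105,0,0],[0,0,0]],[255,[0.0105,0,0],[0,0,0]],[255,[0.0105,0,0],[0,0,0]],[255,[0.006,0,0],[0,0,0]],[255,[0.0025,0,0],[0,0,0]],[255,[0.0025,0,0],[0,0,0]],[255,[0.0025,0,0],[0,0,0]]]'

```text
clock: 29.12
tool_pos: [449.7, -178.8, 126.7]
eef_rot: [-2.17, -2.271, -0.0]
force: [-0.3, 0.4, -0.7]
finger_gap: -0.001
grip_force: 0.0
```

```bash
python3 -c "from h import *; feat()"
```

```text
TCPalong -184.9 z 126.7 F [-0.3  0.4 -0.7] | red bottom row 201 cols 178-348 width 170 area 34176
```

Emit:
carry_out --motion '[[255,[0.004,0,0],[0,0,0]],[255,[0.008,0,0],[0,0,0]],[255,[0.01,0,0],[0,0,0]],[255,[0.0105,0,0],[0,0,0]],[255,[0.0105,0,0],[0,0,0]],[255,[0.0105,0,0],[0,0,0]],[255,[0.006,0,0],[0,0,0]],[255,[0.0025,0,0],[0,0,0]],[255,[0.0025,0,0],[0,0,0]],[255,[0.0025,0,0],[0,0,0]]]'

```text
clock: 30.0
tool_pos: [449.5, -176.3, 126.7]
eef_rot: [-2.17, -2.271, -0.0]
force: [-0.4, 0.5, -0.1]
finger_gap: -0.001
grip_force: 0.0
```

```bash
python3 -c "from h import *; feat()"
```

```text
TCPalong -182.4 z 126.7 F [-0.4  0.5 -0.1] | red bottom row 201 cols 179-349 width 170 area 34196
```

Run:
```python
from h import *
import pickle
c=feat(); pickle.dump(c,open("w8.pkl","wb"))
cv2.imwrite("pics/w8.png",cv2.resize(c["pixels"],(800,600),interpolation=cv2.INTER_CUBIC))
```

```text
TCPalong -182.2 z 126.7 F [ 0.4  0.5 -0. ] | red bottom row 201 cols 179-349 width 170 area 34232
```

View pics/w8.png

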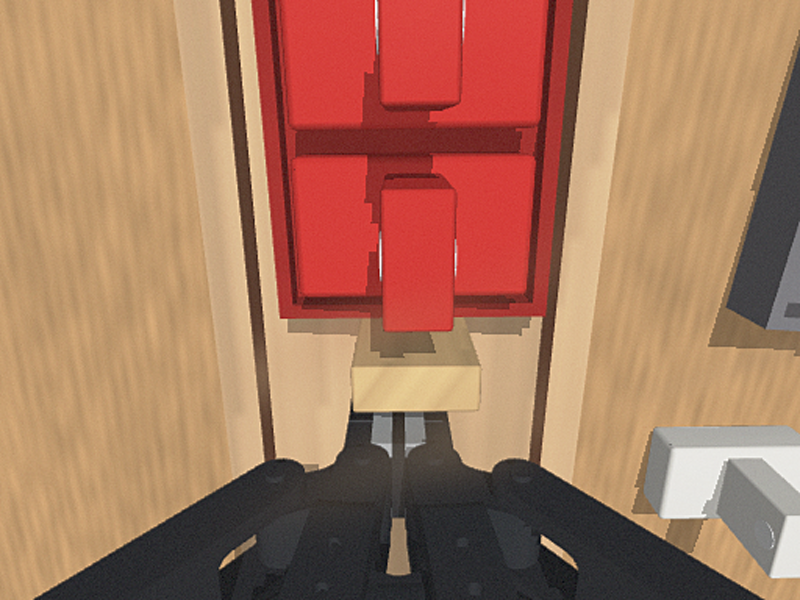

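Run:
```python
from h import *
import pickle
S=800/512
for f,pts in (("w7.pkl",[("hL",342,406,91),("hR",470,406,91),("rtL",271,313,59),("rtR",538,313,59),("rtL2",244,0,59),("rtR2",566,0,59),("lineL",266,430,45),("lineR",534,430,45),("lL2",222,0,45),("lR2",581,0,45)]),
 ("w8.pkl",[("hL",351,409,91),("hR",480,410,91),("rtL",280,319,59),("rtR",544,317,59),("rtL2",253,0,59),("rtR2",573,0,59),("lineL",266,430,45),("lineR",533,430,45),("lL2",221,0,45),("lR2",583,0,45)])):
  c=pickle.load(open(f,"rb"))
  for n,u,v,z in pts:
    p=ray(c,u,v,z,S)[:2]; print(f,n,"along",((p-EDGE)@U).round(1), "lat",((p-EDGE)@np.array([U[1],-U[0]])).round(1))
```

```text
w7.pkl hL along -193.2 lat -15.3
w7.pkl hR along -193.3 lat 14.4
w7.pkl rtL along -182.0 lat -38.4
w7.pkl rtR along -182.0 lat 37.5
w7.pkl rtL2 along -103.5 lat -38.5
w7.pkl rtR2 along -103.6 lat 37.3
w7.pkl lineL along -229.4 lat -47.2
w7.pkl lineR along -229.5 lat 43.8
w7.pkl lL2 along -100.6 lat -47.9
w7.pkl lR2 along -100.7 lat 45.2
w8.pkl hL along -162.0 lat -13.2
w8.pkl hR along -162.3 lat 16.8
w8.pkl rtL along -151.7 lat -36.0
w8.pkl rtR along -151.2 lat 39.3
w8.pkl rtL2 along -71.4 lat -36.3
w8.pkl rtR2 along -71.6 lat 39.0
w8.pkl lineL along -197.4 lat -47.2
w8.pkl lineR along -197.4 lat 43.4
w8.pkl lL2 along -68.6 lat -48.1
w8.pkl lR2 along -68.7 lat 45.8
```

Emit:
carry_out --motion '[[255,[0.003,0.005,0],[0,0,0]],[255,[0.0065,0.005,0],[0,0,0]],[255,[0.009,0.0045,0],[0,0,0]],[255,[0.01,0.004,0],[0,0,0]],[255,[0.0105,0.0035,0],[0,0,0]],[255,[0.0105,0.0035,0],[0,0,0]],[255,[0.006,0.0035,0],[0,0,0]],[255,[0.0025,0.0035,0],[0,0,0]],[255,[0.0025,0.0035,0],[0,0,0]],[255,[0.0025,0.0035,0],[0,0,0]]]'

```text
clock: 30.93
tool_pos: [452.8, -173.6, 126.7]
eef_rot: [-2.17, -2.27, -0.0]
force: [0.6, 0.2, 0.2]
finger_gap: 0.003
grip_force: 0.0
```

```bash
python3 -c "from h import *; feat()"
```

```text
TCPalong -179.8 z 126.7 F [0.6 0.2 0.2] | red bottom row 202 cols 168-337 width 169 area 33560
```

Emit:
carry_out --motion '[[255,[0.004,0,0],[0,0,0]],[255,[0.008,0,0],[0,0,0]],[255,[0.0095,0,0],[0,0,0]],[255,[0.01,-0.0005,0],[0,0,0]],[255,[0.01,-0.0005,0],[0,0,0]],[255,[0.01,-0.0005,0],[0,0,0]],[255,[0.006,-0.0005,0],[0,0,0]],[255,[0.002,-0.0005,0],[0,0,0]],[255,[0.002,-0.0005,0],[0,0,0]],[255,[0.002,-0.0005,0],[0,0,0]]]'

```text
clock: 31.82
tool_pos: [452.3, -171.7, 126.7]
eef_rot: [-2.17, -2.271, -0.0]
force: [0.1, 0.0, 0.1]
finger_gap: -0.005
grip_force: 0.0
```

```bash
python3 -c "from h import *; feat()"
```

```text
TCPalong -177.9 z 126.7 F [0.1 0.  0.1] | red bottom row 205 cols 166-343 width 177 area 32518
```

Emit:
carry_out --motion '[[255,[0,0,0],[0,0,0]],[255,[0,0,0],[0,0,0]],[255,[0,0,0],[0,0,0]],[255,[0,0,0],[0,0,0]],[255,[0,0,0],[0,0,0]],[255,[0,0,0],[0,0,0]]]'

```text
clock: 32.37
tool_pos: [452.5, -171.5, 126.9]
eef_rot: [-2.17, -2.272, -0.0]
force: [-0.1, -0.6, -0.0]
finger_gap: 0.003
grip_force: 0.0
```

Run:
```python
from h import *
import pickle
c=feat(); pickle.dump(c,open("w9.pkl","wb"))
cv2.imwrite("pics/w9.png",cv2.resize(c["pixels"],(800,600),interpolation=cv2.INTER_CUBIC))
```

```text
TCPalong -177.7 z 126.9 F [-0.1 -0.6 -0. ] | red bottom row 211 cols 156-348 width 192 area 30090
```

View pics/w9.png

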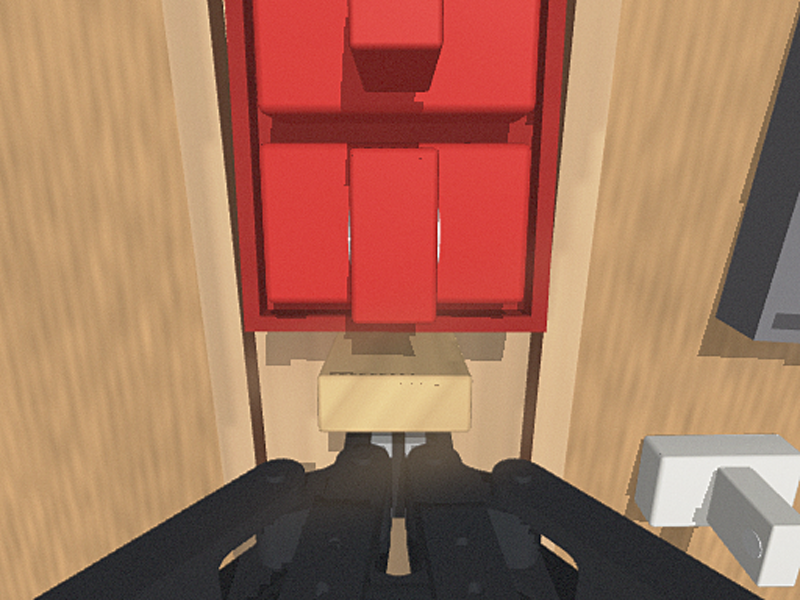

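Emit:
carry_out --motion '[[255,[-0.012,0,0],[0,0,0]],[255,[-0.025,0,0],[0,0,0]],[255,[-0.025,0,-0.035],[0,0,0]],[255,[-0.025,0,-0.075],[0,0,0]],[255,[-0.025,0,-0.115],[0,0,0]],[200,[-0.02,0.002,-0.15],[0,0,0]],[120,[0.015,0.01,-0.16],[0,0,0]],[120,[0.052,0.018,-0.16],[0,0,0]],[120,[0.09,0.026,-0.16],[0,0,0]],[120,[0.128,0.034,-0.16],[0,0,0]]]'

```text
clock: 33.25
tool_pos: [481.2, -42.2, 287.9]
eef_rot: [2.171, 2.268, 0.001]
force: [1.2, -0.3, 0.0]
finger_gap: 0.53
grip_force: 0.0
```

Emit:
carry_out --motion '[[120,[0.038,0.008,0],[0,0,0]],[120,[0.076,0.016,0],[0,0,0]],[120,[0.114,0.024,0],[0,0,0]],[120,[0.152,0.033,0],[0,0,0]],[120,[0.19,0.042,0],[0,0,0]],[120,[0.228,0.051,0],[0,0,0]],[120,[0.266,0.06,0],[0,0,0]],[120,[0.304,0.068,0],[0,0,0]],[120,[0.342,0.077,0],[0,0,0]],[120,[0.345,0.077,0],[0,0,0]]]'

```text
clock: 34.08
tool_pos: [542.8, 310.6, 286.7]
eef_rot: [-2.165, -2.275, -0.004]
force: [-0.2, -0.7, 0.0]
finger_gap: 0.53
grip_force: 0.0
```

Emit:
carry_out --motion '[[120,[0,0,0],[0,0,0]],[120,[0,0,0],[0,0,0]],[120,[0,0,0],[0,0,0]],[120,[0,0,0],[0,0,0]]]'

```text
clock: 34.42
tool_pos: [542.1, 304.4, 287.0]
eef_rot: [2.172, 2.269, -0.0]
force: [0.3, -0.7, -0.0]
finger_gap: 0.534
grip_force: 0.0
```

Run:
```python
from h import *
import pickle
print(r.state()["tool_pos"])
c=imaging.read_camera("wrist"); pickle.dump(c,open("wr.pkl","wb"))
cv2.imwrite("pics/wr.png",cv2.resize(c["pixels"],(800,600),interpolation=cv2.INTER_CUBIC))
```

```text
[542.12021539 304.36877447 286.9940042 ]
```

View pics/wr.png

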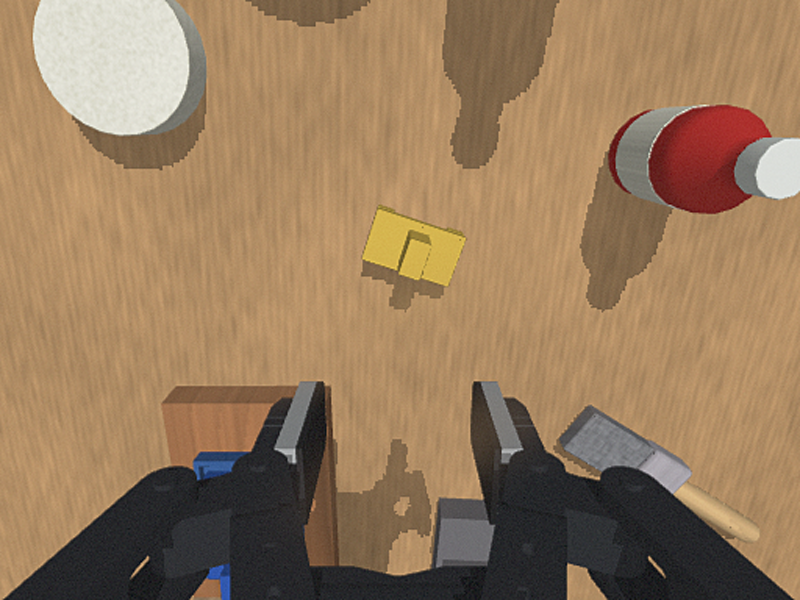

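Run:
```python
from h import *
import pickle
c=pickle.load(open("wr.pkl","rb")); S=800/512
P=[ray(c,u,v,22,S)[:2] for u,v in [(379,210),(465,236),(447,286),(363,261)]]
print(np.round(P,1)); m=np.mean(P,0)
d1=P[1]-P[0];d2=P[2]-P[3]; yaw=[np.degrees(np.arctan2(*d[::-1])) for d in (d1,d2)]
print("c",m.round(1),"len",np.linalg.norm(d1),np.linalg.norm(d2),np.linalg.norm(P[2]-P[1]),"yaw",yaw)
print("tab",ray(c,415,259,52,S).round(1))
yw=np.radians(np.mean(yaw)); print(go([*m,150],yw),go([*m,96],yw))
```

```text
[[526.9 334.4]
 [584.1 319.9]
 [574.8 284.9]
 [517.3 299.9]]
c [550.8 309.8] len 59.001490897765905 59.42814577500984 36.14216798755463 yaw [np.float64(-14.294910309863322), np.float64(-14.605372310253198)]
tab [550.7 310.4  52. ]
(array([  4.9,   8.9, 137.1]), array([1.000e-02, 1.000e-02, 1.697e+01])) (array([  5. ,   8.9, 191.1]), array([1.000e-02, 1.000e-02, 1.697e+01]))
```

Emit:
carry_out --motion '[[120,[0.002,0.003,0.03],[0,0,6]],[120,[0.004,0.006,0.065],[0,0,12]],[120,[0.005,0.009,0.1],[0,0,17]],[120,[0.005,0.009,0.13],[0,0,17]],[120,[0.005,0.009,0.15],[0,0,17]],[120,[0.005,0.009,0.15],[0,0,17]],[120,[0.005,0.009,0.15],[0,0,17]]]'

```text
clock: 35.05
tool_pos: [550.1, 310.4, 136.2]
eef_rot: [-2.482, -1.924, 0.004]
force: [0.9, -0.2, 0.2]
finger_gap: 0.528
grip_force: 0.0
```

Run:
```python
from h import *
import pickle
print(go([550.8,310,98],np.radians(-14.4)))
c=imaging.read_camera("wrist"); p=c["pixels"].astype(int)
m=((p[...,2]>150)&(p[...,1]>120)&(p[...,0]<90)).astype(np.uint8)
n,l,st,ce=cv2.connectedComponentsWithStats(m); i=1+st[1:,4].argmax(); print(st[i],ce[i])
b=cv2.minAreaRect(np.argwhere(l==i)[:,::-1].astype(np.float32)); print(b, ray(c,*ce[i],25).round(1))
```

```text
(array([-0.2,  0.9, 38.2]), array([-0.12,  0.08, -0.03]))
[ 207  188  105   79 5625] [258.24231111 223.41191111]
((259.8538513183594, 227.8692169189453), (75.38375854492188, 105.4485092163086), 86.8201675415039) [550.9 311.   25. ]
```

Emit:
carry_out --motion '[[120,[0,0.001,0.015],[0,0,0]],[120,[0,0.001,0.028],[0,0,0]],[120,[0,0.001,0.036],[0,0,0]],[120,[0,0.001,0.038],[0,0,0]],[120,[0,0.001,0.038],[0,0,0]],[255,[0,0.001,0.038],[0,0,0]],[255,[0,0.001,0.038],[0,0,0]],[255,[0,0.001,0.038],[0,0,0]],[255,[0,0.001,0.038],[0,0,0]],[255,[0,0.001,0.038],[0,0,0]]]'

```text
clock: 35.93
tool_pos: [551.8, 311.4, 99.6]
eef_rot: [2.482, 1.926, 0.002]
force: [0.7, 0.5, 1.6]
finger_gap: 0.154
grip_force: 39.6
```

Run:
```python
from h import *
import pickle
s=r.state(); print(s["tool_pos"], s["finger_gap"])
c=pickle.load(open("w9.pkl","rb")); S=800/512
# fit tilted bar: pivot line at edge, unknown tilt a & bar_mid offset m (along), lateral l, from w9 pixels
pts=[((319,431),(-158,-15,28)),((470,431),(-158,15,28)),((319,375),(-146,-15,28)),((470,375),(-146,15,28)),((245,331),(-146,-38,-4)),((546,331),(-146,38,-4))]
from scipy.optimize import least_squares
ex=np.array([*U,0]); ey=np.array([-U[1],U[0],0]); ez=np.array([0,0,1.]); E0=np.array([*EDGE,45.])
def f(q):
    a,m,l,w=q; o=[]
    for (u,v),(x,y,z) in pts:
        X=x+m; Z=z+18; X,Z=X*np.cos(a)+Z*np.sin(a),-X*np.sin(a)+Z*np.cos(a)
        y=-y; 
        P=E0+ex*(X)+ey*(y+l+w*(x))+ez*Z
        o+=list(proj(c,P)*S-[u,v])
    return o
q=least_squares(f,[0.1,0,0,0]); print(q.x,np.round(q.fun,1))
```

```text
[551.82597839 311.38236857  99.56021114] 0.15350297126789034
[ 0.10849069 -0.7524397  -0.6922269  -0.00240876] [ 0.2  1.  -0.2  0.9 -1.8  0.   1.8 -0.   1.3 -1.1 -1.4 -1.3]
```

Emit:
carry_out --motion '[[255,[0,0,-0.04],[0,0,0]],[255,[0,0,-0.08],[0,0,0]],[255,[-0.015,-0.002,-0.115],[0,0,0]],[255,[-0.052,-0.007,-0.125],[0,0,-3]],[255,[-0.09,-0.012,-0.125],[0,0,-6]],[255,[-0.128,-0.017,-0.125],[0,0,-9]],[255,[-0.166,-0.022,-0.125],[0,0,-12]],[255,[-0.204,-0.027,-0.125],[0,0,-15]],[255,[-0.242,-0.032,-0.125],[0,0,-17]],[255,[-0.28,-0.038,-0.125],[0,0,-17]]]'

```text
clock: 36.77
tool_pos: [444.1, 48.0, 224.1]
eef_rot: [2.167, 2.274, 0.0]
force: [-0.5, -0.6, -0.3]
finger_gap: 0.158
grip_force: 39.4
```

Emit:
carry_out --motion '[[255,[0,0,0],[0,0,0]],[255,[0,0,0],[0,-3,0]],[255,[0,0,0],[0,-6,0]],[255,[0,0,0],[0,-6,0]],[255,[0,0,0],[0,-6,0]],[255,[0,0,0],[0,-6,0]]]'

```text
clock: 37.27
tool_pos: [445.1, 49.8, 223.9]
eef_rot: [2.116, 2.217, -0.109]
force: [-1.0, -0.1, -1.2]
finger_gap: 0.159
grip_force: 39.4
```

Run:
```python
from h import *
import pickle
s=r.state(); print(s["tool_pos"])
th=np.radians(2.7); B=np.c_[[-np.sin(th),np.cos(th),0],[np.cos(th),np.sin(th),0],[0,0,-1]]
Rt=R.from_matrix(B)*R.from_euler('y',-6,degrees=True)
print((Rt.as_matrix()[:,2]).round(3),go([441.8,22.5,189.7],0,Rt),go([442.0,18.3,149.9],0,Rt))
c=imaging.read_camera("wrist"); pickle.dump(c,open("wt.pkl","wb"))
cv2.imwrite("pics/wt.png",cv2.resize(c["pixels"],(800,600),interpolation=cv2.INTER_CUBIC))
```

```text
[445.09448104  49.80519673 223.873857  ]
[ 0.005 -0.104 -0.995] (array([-23.5,  -4.6,  36.8]), array([-0.01, -0.08, -0.03])) (array([-23.5,  -4.6,  76.8]), array([-0.01, -0.08, -0.03]))
```

View pics/wt.png

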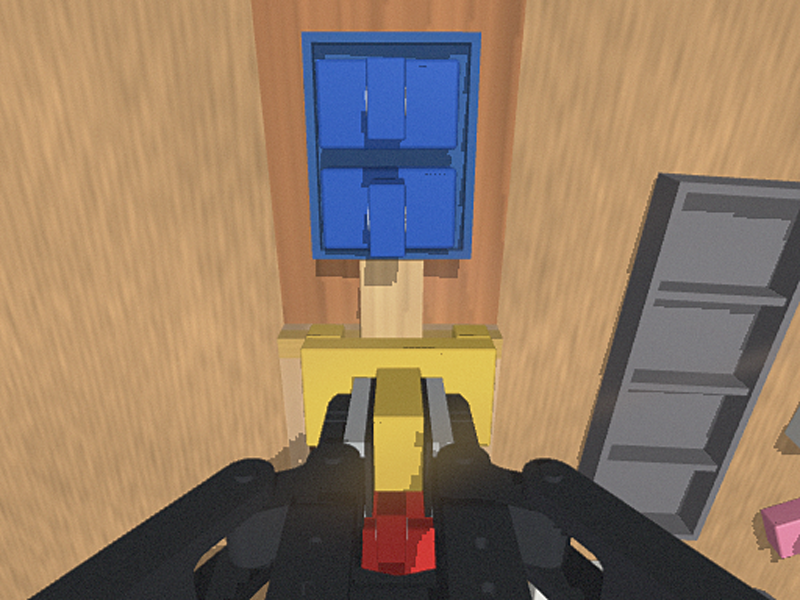

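Run:
```python
from h import *
import pickle
from scipy.optimize import least_squares
c=pickle.load(open("wt.pkl","rb")); S=800/512
for u,v in [(280,326),(501,325)]:
    p=ray(c,u,v,45,S)[:2]; print("edge",p.round(1),((p-EDGE)@U).round(1),((p-EDGE)@np.array([U[1],-U[0]])).round(1))
pts=[((313,259),(48,-38,-4)),((470,258),(48,38,-4)),((302,32),(146,-38,-4)),((481,32),(146,38,-4)),((359,300),(30,-15,0)),((422,300),(30,15,0))]
ex=np.array([*U,0]); ey=np.array([U[1],-U[0],0]); E0=np.array([*EDGE,45.])
def f(q,full=1):
    a,m,l,w=q; o=[]
    for i,((u,v),(x,y,z)) in enumerate(pts):
        X=x+m; Z=z+18; X,Z=X*np.cos(a)+Z*np.sin(a),-X*np.sin(a)+Z*np.cos(a)
        e=proj(c,E0+ex*X+ey*(y+l+w*x)+np.array([0,0,Z]))*S-[u,v]
        o+=[e[0]]+([e[1]] if i<4 else [])
    return o
q=least_squares(f,[0.1,0,0,0]); print(q.x.round(4),np.round(q.fun,1))
```

```text
edge [383.4  11.3] 8.2 -58.2
edge [499.2  17.4] 8.8 57.7
[ 0.1405 -1.1692  0.3073  0.0058] [-1.2 -0.6  0.4  0.4  0.1  0.1  0.   0.1  0.7  0. ]
```

Run:
```python
from h import *
import pickle
S=800/512
for f,L in (("wt.pkl",[(281,339),(500,338),(300,345)]),("w5.pkl",[(305,18),(502,17),(304,39),(502,38)]),("w1.pkl",[(228,186),(373,179),(229,198),(374,192)])):
  c=pickle.load(open(f,"rb"))
  for u,v in L:
    p=ray(c,u,v,45,S)[:2]; print(f,((p-EDGE)@U).round(1),((p-EDGE)@np.array([U[1],-U[0]])).round(1))
c=pickle.load(open("wt.pkl","rb")); p=c["pixels"]
o=(165,190); cv2.imwrite("pics/crop.png",np.hstack([cv2.resize(p[190:240,165:235],None,fx=5.5,fy=8,interpolation=cv2.INTER_NEAREST),cv2.resize(p[190:240,280:340],None,fx=5.5,fy=8,interpolation=cv2.INTER_NEAREST)]))
print(p[200:235:1,182].tolist())
```

```text
wt.pkl 0.4 -58.4
wt.pkl 1.0 57.9
wt.pkl -3.3 -48.6
w5.pkl -0.3 -60.1
w5.pkl 0.1 58.7
w5.pkl -11.7 -61.4
w5.pkl -11.3 59.4
w1.pkl -0.4 -59.0
w1.pkl 0.2 59.0
w1.pkl -10.0 -59.6
w1.pkl -10.2 59.2
[[74, 109, 156], [76, 112, 160], [81, 112, 163], [80, 109, 158], [73, 110, 157], [78, 112, 159], [73, 108, 158], [95, 126, 159], [103, 129, 154], [103, 127, 153], [106, 132, 156], [81, 123, 147], [74, 122, 149], [75, 122, 149], [78, 126, 153], [70, 117, 143], [79, 131, 161], [99, 167, 204], [98, 168, 206], [96, 162, 197], [101, 170, 205], [99, 166, 204], [97, 165, 202], [100, 167, 201], [98, 165, 200], [99, 165, 200], [103, 169, 208], [102, 170, 205], [97, 165, 201], [117, 164, 199], [129, 169, 203], [127, 167, 203], [128, 170, 202], [127, 168, 203], [124, 168, 204]]
```

```bash
cat >> h.py <<'E'
def tilt(deg,yaw=2.7):
    th=np.radians(yaw); B=np.c_[[-np.sin(th),np.cos(th),0],[np.cos(th),np.sin(th),0],[0,0,-1]]
    return R.from_matrix(B)*R.from_euler('y',deg,degrees=True)
E
python3 - <<'E'
from h import *
Rt=tilt(-8); z=Rt.as_matrix()[:,2]; T=np.array([441.5,21.3,149.5])
for h in (40,15,0): print(go(T-h*z,0,Rt))
E
```

```text
(array([-18.9,  -4.9,  36.9]), array([-0.02, -2.07, -0.05]))
(array([-19.8,  -4.9,  61.9]), array([-0.02, -2.07, -0.05]))
(array([-20.3,  -4.9,  76.9]), array([-0.02, -2.07, -0.05]))
```

Emit:
carry_out --motion '[[255,[-0.009,-0.002,0.018],[0,-1,0]],[255,[-0.019,-0.005,0.037],[0,-2,0]],[255,[-0.0195,-0.005,0.05],[0,-2,0]],[255,[-0.02,-0.005,0.06],[0,-2,0]],[255,[-0.02,-0.005,0.062],[0,-2,0]],[255,[-0.02,-0.005,0.062],[0,-2,0]],[255,[-0.02,-0.005,0.062],[0,-2,0]],[255,[-0.02,-0.005,0.062],[0,-2,0]]]'

```text
clock: 37.98
tool_pos: [442.0, 22.9, 165.2]
eef_rot: [2.097, 2.196, -0.145]
force: [0.1, 0.5, -0.7]
finger_gap: 0.153
grip_force: 39.4
```

Run:
```python
from h import *
Rt=tilt(-8); T=np.array([441.5,21.3,149.5]); print(r.state()["tool_pos"],r.state()["force"].round(1)); print(go(T,0,Rt))
```

```text
[442.00919753  22.87977835 165.18090197] [ 0.1  0.5 -0.7]
(array([ 0.6, -0.6, 15.7]), array([ 0.08,  0.01, -0.07]))
```

Emit:
carry_out --motion '[[255,[0.0005,-0.0005,0.004],[0,0,0]],[255,[0.0005,-0.0005,0.008],[0,0,0]],[255,[0.0005,-0.0005,0.011],[0,0,0]],[255,[0.0005,-0.0005,0.013],[0,0,0]],[255,[0.0005,-0.0005,0.0145],[0,0,0]],[255,[0.0005,-0.0005,0.0145],[0,0,0]],[255,[0.0005,-0.0005,0.0145],[0,0,0]]]'

```text
clock: 38.57
tool_pos: [440.9, 21.3, 149.8]
eef_rot: [2.098, 2.196, -0.147]
force: [0.8, -0.6, 1.3]
finger_gap: 0.159
grip_force: 39.5
```

Emit:
carry_out --motion '[[255,[0,0,0.0005],[0,0,0]],[255,[0,0,0.0005],[0,0,0]],[120,[0,0,0.0005],[0,0,0]],[120,[0,0,0.0005],[0,0,0]],[120,[0,0,0.0005],[0,0,0]],[120,[0,0,-0.01],[0,0,0]],[120,[0,0,-0.03],[0,0,0]],[120,[0,0,-0.06],[0,0,0]],[120,[0,0,-0.07],[0,0,0]],[120,[0,0,-0.07],[0,0,0]]]'

```text
clock: 39.4
tool_pos: [442.4, 31.1, 222.7]
eef_rot: [2.094, 2.193, -0.14]
force: [1.5, -0.5, -0.1]
finger_gap: 0.533
grip_force: 0.0
```

Emit:
carry_out --motion '[[120,[0,0,0],[0,0,0]],[120,[0,0,0],[0,0,0]],[120,[0,0,0],[0,0,0]]]'

```text
clock: 39.65
tool_pos: [439.5, 31.0, 217.8]
eef_rot: [2.099, 2.198, -0.149]
force: [-0.3, -0.7, 0.1]
finger_gap: 0.529
grip_force: 0.0
```

Run:
```python
from h import *
import pickle
print(r.state()["tool_pos"])
c=imaging.read_camera("wrist"); pickle.dump(c,open("wu.pkl","wb"))
cv2.imwrite("pics/wu.png",cv2.resize(c["pixels"],(800,600),interpolation=cv2.INTER_CUBIC))
```

```text
[439.52126941  30.99703838 217.80593802]
```

View pics/wu.png

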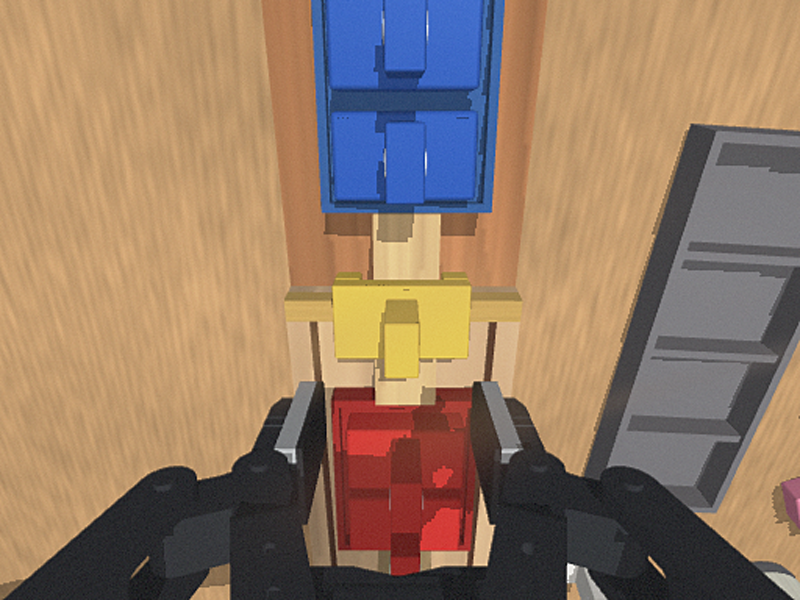

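Run:
```python
from h import *
import pickle
c=pickle.load(open("wu.pkl","rb")); S=800/512
for n,u,v,z in [("f",401,281,70),("r",402,358,75.2),("edgeL",286,301,45),("edgeR",519,301,45),("tab",402,350,102)]:
    p=ray(c,u,v,z,S)[:2]; print(n,((p-EDGE)@U).round(1),((p-EDGE)@np.array([U[1],-U[0]])).round(1))
# handle grasp pose, tilted: handle centre top at bar x=-152, m~-1.2, tilt .14
a=.14
for x,z in ((-153.2,46),(-153.2,26)):
    X,Z=x*np.cos(a)+z*np.sin(a),-x*np.sin(a)+z*np.cos(a); print("handle",X,45+Z,EDGE+X*U)
print(r.state()["eef_rot"])
```

```text
f 22.8 -1.7
r -13.8 -1.2
edgeL 0.3 -59.4
edgeR 0.4 57.5
tab 7.4 -1.3
handle -145.28210734614112 111.92794098927834 [ 448.72825905 -139.22229703]
handle -148.07296963902584 92.12362106502559 [ 448.85942957 -142.01008937]
[ 2.0992039   2.19776129 -0.14934465]
```

Run:
```python
from h import *
Rt=tilt(-8); z=Rt.as_matrix()[:,2]; T=np.array([448.7,-138.3,154.2])
for h in (70,25,0): print(go(T-h*z,0,Rt))
```

```text
(array([-159. ,    1.4,   16.5]), array([-0.17, -0.03, -0.06]))
(array([-159. ,    1.5,   61.5]), array([-0.17, -0.03, -0.06]))
(array([-159.1,    1.6,   86.5]), array([-0.17, -0.03, -0.06]))
```

Emit:
carry_out --motion '[[80,[-0.035,0,0],[0,0,0]],[80,[-0.07,0.001,0.004],[0,0,0]],[80,[-0.105,0.001,0.008],[0,0,0]],[80,[-0.14,0.001,0.012],[0,0,0]],[80,[-0.159,0.0015,0.016],[0,0,0]],[80,[-0.159,0.0015,0.016],[0,0,0]],[80,[-0.159,0.0015,0.016],[0,0,0]],[80,[-0.159,0.0015,0.04],[0,0,0]],[80,[-0.159,0.0015,0.06],[0,0,0]],[80,[-0.159,0.0015,0.06],[0,0,0]]]'

```text
clock: 40.53
tool_pos: [447.0, -132.5, 177.9]
eef_rot: [2.102, 2.203, -0.15]
force: [-0.9, 0.3, -0.4]
finger_gap: 0.687
grip_force: 0.0
```

Emit:
carry_out --motion '[[80,[0,0,0],[0,0,0]],[80,[0,0,0],[0,0,0]],[80,[0,0,0],[0,0,0]]]'

```text
clock: 40.78
tool_pos: [450.2, -134.2, 183.1]
eef_rot: [2.096, 2.196, -0.146]
force: [-0.2, 0.5, -0.6]
finger_gap: 0.686
grip_force: 0.0
```

Run:
```python
from h import *
Rt=tilt(-8); T=np.array([448.7,-138.3,154.2]); print(go(T,0,Rt),r.state()["finger_gap"])
# check handle in view: project handle top corners
c=imaging.read_camera("wrist"); a=.14
p=c["pixels"].astype(int)
ex=np.array([*U,0]); ey=np.array([U[1],-U[0],0]); E0=np.array([*EDGE,45.])
for x,y in ((-158,-15),(-158,15),(-146,-15),(-146,15)):
    X=x-1.2; X,Z=X*np.cos(a)+46*np.sin(a),-X*np.sin(a)+46*np.cos(a); print(proj(c,E0+ex*X+ey*y+[0,0,Z]).round(0))
m=(p[...,2]>170)&(p[...,1]>140)&(p[...,0]>80); 
v,u=np.where(m[250:330,190:320]); 
import collections
n,l,st,ce=cv2.connectedComponentsWithStats(m[230:340,180:330].astype(np.uint8)); print([(s+np.array([180,230,0,0,0])).tolist() for s in st[1:] if s[4]>150])
```

```text
(array([ 0.1, -1.8, 29.2]), array([ 0.08,  0.05, -0.03])) 0.6858543981095961
[223. 262.]
[284. 262.]
[222. 240.]
[285. 240.]
[[191, 230, 124, 61, 5105], [319, 230, 11, 16, 161], [309, 281, 21, 59, 613], [268, 326, 37, 14, 402]]
```

Emit:
carry_out --motion '[[80,[0,-0.001,0.01],[0,0,0]],[80,[0,-0.0015,0.018],[0,0,0]],[80,[0,-0.0015,0.025],[0,0,0]],[80,[0,-0.0015,0.028],[0,0,0]],[80,[0,-0.0015,0.028],[0,0,0]],[80,[0,-0.0015,0.028],[0,0,0]]]' --newtons 20

```text
clock: 41.33
tool_pos: [448.0, -138.5, 153.8]
eef_rot: [2.099, 2.197, -0.147]
force: [1.2, -0.0, 0.1]
finger_gap: 0.689
grip_force: 0.0
```

Run:
```python
from h import *
s=r.state(); print(s["tool_pos"],s["force"].round(1))
c=imaging.read_camera("wrist"); p=c["pixels"]
import pickle; pickle.dump(c,open("wh.pkl","wb"))
g=p.astype(int)
for v in (250,262,275): print(v,[tuple(x) for x in g[v,190:330:6].tolist()])
```

```text
[ 447.98440976 -138.54320896  153.75798233] [ 1.2 -0.   0.1]
250 [(44, 48, 65), (103, 128, 155), (142, 181, 216), (141, 184, 215), (134, 174, 208), (148, 189, 222), (98, 125, 149), (101, 136, 161), (74, 100, 118), (58, 61, 219), (52, 59, 213), (58, 62, 216), (61, 67, 218), (53, 57, 214), (58, 62, 216), (46, 50, 199), (101, 135, 162), (91, 121, 146), (98, 127, 151), (137, 175, 211), (131, 170, 205), (146, 187, 225), (45, 49, 63), (130, 129, 130)]
262 [(34, 38, 42), (101, 127, 151), (145, 186, 223), (138, 180, 215), (136, 175, 211), (147, 191, 221), (100, 133, 159), (96, 136, 160), (99, 138, 163), (98, 133, 161), (96, 130, 155), (97, 132, 159), (98, 138, 166), (98, 135, 162), (98, 133, 164), (101, 137, 165), (95, 127, 156), (95, 130, 158), (101, 131, 155), (94, 120, 147), (96, 119, 148), (93, 118, 140), (52, 60, 76), (42, 54, 69)]
275 [(32, 31, 32), (102, 131, 155), (141, 181, 219), (144, 182, 216), (146, 188, 220), (147, 189, 221), (150, 205, 231), (146, 201, 229), (142, 197, 224), (135, 185, 220), (138, 190, 224), (147, 203, 230), (150, 206, 233), (145, 198, 229), (147, 201, 230), (99, 136, 167), (132, 181, 219), (134, 188, 220), (99, 127, 154), (93, 122, 149), (127, 164, 198), (48, 60, 73), (54, 64, 77), (46, 59, 70)]
```

Emit:
carry_out --motion '[[80,[0,0.001,0],[0,0,0]],[255,[0,0.001,0],[0,0,0]],[255,[0,0.001,0],[0,0,0]],[255,[0,0.001,0],[0,0,0]],[255,[0,0.001,0],[0,0,0]],[255,[0,0.001,0],[0,0,0]],[255,[-0.001,0.001,0],[0,0,0]],[255,[-0.002,0.001,0],[0,0,0]],[255,[-0.0025,0.001,0],[0,0,0]],[255,[-0.0025,0.001,0],[0,0,0]]]' --newtons 20

```text
clock: 42.22
tool_pos: [449.0, -140.5, 154.2]
eef_rot: [2.099, 2.197, -0.146]
force: [0.5, 3.9, -0.0]
finger_gap: 0.345
grip_force: 25.0
```

Emit:
carry_out --motion '[[255,[0,0,0],[0,0,0]],[80,[0,0,0],[0,0,0]],[80,[0,0,0],[0,0,0]],[80,[0,0,0],[0,0,0]],[80,[0,0,-0.01],[0,0,0]],[80,[0,0,-0.03],[0,0,0]],[80,[0,0,-0.04],[0,0,0]],[80,[0,0,-0.04],[0,0,0]],[80,[0,0,-0.04],[0,0,0]],[80,[0,0,-0.04],[0,0,0]]]'

```text
clock: 43.05
tool_pos: [448.9, -135.4, 193.9]
eef_rot: [2.098, 2.196, -0.147]
force: [0.5, -0.6, 0.3]
finger_gap: 0.687
grip_force: 0.0
```

```bash
cat >> h.py <<'E'
def tipped(m):
    c=feat(); E0=np.array([*EDGE,45.]); ex=np.array([*U,0]); ey=np.array([U[1],-U[0],0])
    for a in (0,.14):
        o=[]
        for x,y,z in ((-146,-38,14),(-146,38,14),(-158,-15,46),(-158,15,46)):
            X=x+m; X,Z=X*np.cos(a)+z*np.sin(a),-X*np.sin(a)+z*np.cos(a); o.append(proj(c,E0+ex*X+ey*y+[0,0,Z]).round(0).tolist())
        print("tilt",a,o)
    return c
E
python3 - <<'E'
from h import *
import pickle
c=tipped(-3.7); pickle.dump(c,open("wp1.pkl","wb"))
E
```

```text
TCPalong -141.4 z 193.9 F [ 0.5 -0.6  0.3] | red bottom row 179 cols 196-313 width 117 area 20425
tilt 0 [[199.0, 196.0], [314.0, 196.0], [231.0, 239.0], [282.0, 239.0]]
tilt 0.14 [[193.0, 207.0], [320.0, 207.0], [228.0, 251.0], [286.0, 251.0]]
```

Run:
```python
import pickle
c=pickle.load(open("wp1.pkl","rb")); p=c["pixels"]
for u in (238,256,274,215): print(u,[(v,*p[v,u].tolist()) for v in range(176,268,3)])
for u in (205,): print(u,[(v,*p[v,u].tolist()) for v in range(150,230,3)])
```

```text
238 [(176, 47, 48, 141), (179, 42, 48, 142), (182, 44, 47, 139), (185, 36, 45, 140), (188, 34, 41, 102), (191, 46, 55, 125), (194, 41, 51, 123), (197, 74, 100, 129), (200, 73, 99, 127), (203, 105, 142, 177), (206, 106, 142, 176), (209, 100, 140, 174), (212, 105, 143, 178), (215, 105, 144, 177), (218, 103, 140, 170), (221, 140, 188, 224), (224, 129, 179, 213), (227, 124, 173, 209), (230, 126, 176, 210), (233, 129, 178, 214), (236, 138, 189, 223), (239, 88, 112, 136), (242, 138, 178, 214), (245, 137, 177, 212), (248, 138, 177, 213), (251, 137, 178, 213), (254, 138, 176, 213), (257, 144, 181, 215), (260, 137, 178, 213), (263, 140, 180, 214), (266, 136, 178, 212)]
256 [(176, 54, 58, 205), (179, 58, 64, 203), (182, 58, 63, 203), (185, 59, 66, 202), (188, 59, 67, 201), (191, 65, 73, 203), (194, 63, 72, 201), (197, 64, 76, 203), (200, 65, 78, 201), (203, 67, 79, 202), (206, 69, 81, 202), (209, 68, 80, 211), (212, 79, 108, 134), (215, 74, 100, 124), (218, 106, 144, 175), (221, 143, 197, 229), (224, 137, 193, 225), (227, 139, 188, 221), (230, 138, 187, 221), (233, 136, 188, 222), (236, 139, 1
[... 1435 characters left out ...]
, (251, 133, 172, 205), (254, 135, 173, 207), (257, 138, 174, 209), (260, 138, 172, 210), (263, 133, 169, 206), (266, 131, 169, 204)]
205 [(150, 45, 54, 178), (153, 48, 48, 177), (156, 45, 51, 165), (159, 35, 40, 142), (162, 36, 41, 126), (165, 34, 37, 124), (168, 42, 42, 140), (171, 46, 51, 157), (174, 50, 57, 163), (177, 52, 55, 168), (180, 45, 48, 164), (183, 45, 50, 168), (186, 39, 42, 116), (189, 41, 45, 120), (192, 48, 56, 159), (195, 79, 104, 149), (198, 91, 115, 140), (201, 137, 177, 211), (204, 135, 173, 209), (207, 142, 179, 214), (210, 139, 178, 213), (213, 135, 173, 208), (216, 131, 168, 209), (219, 134, 173, 210), (222, 131, 170, 205), (225, 135, 174, 211), (228, 133, 172, 208)]
```

Emit:
carry_out --motion '[[80,[0,0,-0.03],[0,0,0]],[80,[0,0,-0.06],[0,0,0]],[80,[0,0,-0.09],[0,2,0]],[80,[0.02,0,-0.1],[0,5,0]],[80,[0.04,0,-0.11],[0,8,0]],[80,[0.06,0,-0.11],[0,8,0]],[80,[0.08,0,-0.11],[0,8,0]],[80,[0.08,0,-0.11],[0,8,0]],[80,[0.08,0,-0.11],[0,8,0]],[80,[0.08,0,-0.11],[0,8,0]]]'

```text
clock: 43.93
tool_pos: [444.7, -41.3, 291.5]
eef_rot: [-2.169, -2.272, 0.001]
force: [-0.1, 0.2, -0.3]
finger_gap: 0.689
grip_force: 0.0
```

Run:
```python
from h import *
import pickle
print(r.state()["tool_pos"])
c=imaging.read_camera("wrist"); pickle.dump(c,open("wf.pkl","wb")); p=c["pixels"].astype(int)
lat=np.array([U[1],-U[0]]); 
def rep(n,m,zs):
    nn,l,st,ce=cv2.connectedComponentsWithStats(m.astype(np.uint8)); i=1+st[1:,4].argmax(); x,y,w,h,a=st[i]
    print(n,st[i])
    for t,(u,v),z in zs(x,y,w,h):
        q=ray(c,u,v,z)[:2]-EDGE; print("  ",t,(q@U).round(1),(q@lat).round(1))
ye=(p[...,2]>150)&(p[...,1]>120)&(p[...,0]<100); ye[:, :200]&=False; ye[:, 320:]&=False
rep("rider",ye,lambda x,y,w,h:[("front",(x+w/2-.5,y-.5),73),("rear",(x+w/2-.5,y+h-.5),73)])
bl=(p[...,0]>90)&(p[...,2]<80)&(p[...,1]<110); bl[:, :150]=0; bl[:,350:]=0
rep("blue",bl,lambda x,y,w,h:[("front",(x+w/2,y-.5),59),("rear",(x+w/2,y+h-.5),59)])
E0=np.array([*EDGE,45.])
for nm,s in (("lath/bluerear",48-3.7),("handle",None)): pass
col=[(v,*p[v,256].tolist()) for v in range(20,200,4)]; print(col)
```

```text
[444.65951778 -41.31009605 291.49282933]
rider [ 200    0  119  151 5028]
   front 94.3 2.3
   rear -23.7 2.8
blue [ 210    0   94   69 5908]
   front 97.1 0.9
   rear 44.8 1.0
[(20, 185, 98, 59), (24, 183, 96, 56), (28, 185, 95, 56), (32, 182, 96, 57), (36, 181, 95, 55), (40, 178, 90, 49), (44, 182, 95, 55), (48, 194, 105, 60), (52, 92, 47, 25), (56, 129, 70, 40), (60, 101, 59, 39), (64, 109, 68, 44), (68, 96, 114, 130), (72, 96, 131, 154), (76, 95, 131, 156), (80, 98, 131, 157), (84, 95, 131, 155), (88, 91, 126, 151), (92, 137, 190, 225), (96, 139, 191, 221), (100, 136, 189, 221), (104, 73, 130, 154), (108, 85, 191, 222), (112, 64, 148, 176), (116, 79, 185, 222), (120, 85, 191, 221), (124, 80, 185, 218), (128, 79, 186, 217), (132, 82, 189, 219), (136, 80, 187, 218), (140, 83, 188, 219), (144, 83, 190, 221), (148, 94, 129, 153), (152, 94, 128, 153), (156, 88, 121, 144), (160, 89, 121, 144), (164, 139, 190, 226), (168, 133, 185, 222), (172, 128, 178, 214), (176, 115, 158, 203), (180, 45, 50, 118), (184, 49, 57, 154), (188, 50, 63, 151), (192, 66, 79, 204), (196, 52, 61, 149)]
```

Run:
```python
from h import *
import pickle
c=pickle.load(open("wf.pkl","rb")); p=c["pixels"].astype(int); lat=np.array([U[1],-U[0]])
m=(p[...,2]>140)&(p[...,0]<0.43*p[...,2])&(p[...,1]>0.75*p[...,2]); m[160:]=0; m[:80]=0; m[:,:200]=0;m[:,320:]=0
for v in range(96,152,4): 
    w=np.where(m[v])[0]; print(v,len(w),w.min() if len(w) else 0,w.max() if len(w) else 0,end="; ")
print()
for u in (228,236,278,284):
    w=np.where(m[:,u])[0]; a,b=w.min(),w.max()
    qa=ray(c,u,a-.5,73)[:2]-EDGE; qb=ray(c,u,b+.5,73)[:2]-EDGE; print(u,a,b,"front",(qa@U).round(1),"rear",(qb@U).round(1),"lat",(qa@lat).round(1))
t=imaging.read_camera("side"); cv2.imwrite("pics/end.png",t["pixels"])
```

```text
96 0 0 0; 100 0 0 0; 104 19 219 288; 108 72 218 289; 112 72 218 289; 116 72 218 289; 120 72 218 289; 124 70 218 288; 128 70 218 288; 132 69 219 288; 136 69 219 288; 140 69 219 288; 144 68 219 287; 148 0 0 0; 
228 103 145 front 17.5 rear -19.2 lat -23.6
236 104 146 front 16.6 rear -20.1 lat -16.8
278 104 146 front 16.6 rear -20.1 lat 18.7
284 104 146 front 16.6 rear -20.1 lat 23.8
```

```bash
python3 -c "
from station import r
print(r.close_job())"
```

```text
the job is handed in; nothing more can be done
None
```

The job is handed in: all four floats are in their trays, the arm tipped by itself, and after a 2.5 mm draw back it lies level again with the yellow rider about 1.6 mm behind the fulcrum edge, measured from the last wrist-camera picture.

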